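# Close biscuit tins in the lidding press

### The arm

A 7-joint arm with a two-finger parallel gripper is mounted at the origin on the work surface. World frame = base frame: x ahead of the robot, y to its left, z up, the work surface at z = 0. Lengths are in m, angles in rad, forces in N, time in s.
With the tool pointing down it reaches from about 0.35 to 0.9 m from the base axis. Payload 8.1 kg.
Tool frame: the origin (TCP) lies midway between the tips of the shut fingers; the grasp point (between the pads) lies 19 mm behind it; z points along the fingers, x is the direction in which the jaws open and shut, and the axes are right-handed (so a half turn about z gives the same grasp; the last joint's range is limited). The gripper opens to 92 mm and grips with 3 to 60 N. Pads are 19 mm wide; open, the fingers measure 130 mm over their backs; the gripper's body (75 mm by 190 mm) begins 47 mm behind the grasp point.
Start: joints at [-1.381, 0.434, 0.025, 1.573, -0.012, 1.134, -0.075], TCP at [0.18, 0.598, 0.227] pointing down, gripper open.
Joint ranges: [-2.62, 2.62], [-0.44, 2.09], [-1.27, 1.32], [0.08, 2.57], [-1.32, 4.46], [0.12, 2], [-2.74, 2.74]. Speed limits (rad/s): [2.22, 2.22, 3.01, 3.01, 3.14, 3.14, 3.14].

### API

Orientations are given as a rotation vector (axis times angle).
In Python, from cell import arm gives the robot as it stands. The module is installed in compiled form; this text tells all that it offers.
- The arm moves only by the tool play_rows, never from a script. Its argument "motion" is a list of rows, each a list of 7 numbers: the gripper's target within -1 to 1 (fully open at 1, half-way at 0, shut at -1), then the shift along the tool's x, y, z in mm, then the turn, a rotation vector about the tool's x, y, z in rad. In form: [[claw, tx, ty, tz, ax, ay, az], ...]. A call has 1 to 10 rows; each row is the pose to reach, as a shift and turn from the pose measured when the call began, along the tool's axes at that moment; what a row does not reach only later rows make up. A row lasts 1/10 s, in which the tool goes at most 50 mm and 8.59 degrees, less where a joint would pass 70% of its speed; a pose out of reach is approached as far as the arm can. A call with a gripper value outside its range is refused whole. The fingers move at their own pace and stop on an object; "force" is the grip in N (left out, the last holds). Time passes only in rows, so rows that repeat a pose let the fingers close. It gives the time, the measured TCP pose, the force and the opening at its end, in the units of the state.
- arm.observe(): the state, without advancing time (a new reading comes with each control period).
- arm.get_image(name): name is "scene" or "top"; returns a dict with "img" (420x560x3 uint8, blue, green, red), "depth" (420x560 float32, m along the optical axis (not along the pixel's ray), 0 where there is no reading), "K" (3x3 intrinsics, pixels), "rvec" (rotation vector, rad) and "tvec" (3), from world to camera coordinates, as OpenCV has them. Camera axes: x right, y down, z forward; pixel columns grow to the right and rows downward; lengths in m; the calibration is good to about 2 mm. A picture is of the moment at which its call begins.
- arm.sign_off(): hands the job in, once; it reports no verdict.
Trained networks look in a picture, given as the dict that the camera call returned (one of the last four; its "shot" number tells which), for a name from the list of things; names that differ only in an ending like _2 or _b are one class to them, and where a whole thing is asked for, a point or a joint stands for the part that bears it (a point fixed in the world has none). Each returns a list of dicts, best first, with "score" (0 to 1); they miss things now and then, are a little off and sometimes report something else, mostly with a low value. They report only what shows in the picture. A call takes as long as a camera call.
- arm.look_for(picture, query): "box" ([left, top, width, height] as shares, 0 to 1, of the picture: columns of its width, rows of its height, round what is visible of it).
The state is a dict: "clock": time; "joints": joint angles; "dq": joint speeds; "joint_efforts": joint torques, N m; "position": TCP position; "ee_rot": TCP orientation; "force": force on the tool from outside, world axes, zero at the start; "ft_torque": the same for the moment, N m; "width": opening from 0.0 (shut) to 1.0 (fully open).
Only numpy, scipy, OpenCV 4.12 (cv2) and the standard library are available. Lean on these libraries where they do the work, as an engineer would, in place of code of your own. Each camera call takes 0.05 s, during which the arm holds its last target. There are 200 camera calls.

### The job

Close the biscuit tins that stand on the slate: stand each in a pocket of the press carriage, slide the carriage in under the press plate, lock it by threading the orange-headed pin down through the red and the yellow knuckle until its head sits on the red one, push the red plunger knob down until all the lids are fully home, and let the sprung plunger come up slowly under your hand, never letting it snap. Then pull the pin and put it back fully into its wooden holder, draw the carriage all the way out again and stand the closed tins back on the slate. Don't disturb the mug, jar, bottle, bowl and sugar cup.

Things in the scene. Friction and masses are not known exactly. Their poses are not given: they have to be found in the camera images.
- press: The lidding press, fixed to the counter. Origin on the counter under the middle of its portal; its y axis is the way the carriage slides in, x runs along the row of pockets, z up. Two grey posts (30 mm by 40 mm) stand at x = +-137 mm, and a grey beam (40 mm wide in y, z 165 to 185 mm) joins them above a steel press plate (212 mm in x, 66 mm in y, underside 128 mm above the counter at rest). In front of the portal (-y) a fixed yellow knuckle stands at x = -50, y = -110 mm.
- carriage (a joint): How far the aluminium carriage has slid in, in m: 0 is fully out (pockets 150 mm short of the plate), the knuckle holes line up at 0.150, the end stop is at 0.180, so it must not be pushed to the stop. It starts between 0 and 0.03, slides with about 2 N of friction plus a little damping (6 N per m/s) and stays where it is left.
- pocket0 (a point): The -x pocket of the carriage: centre of its floor (46 mm above the counter). The three pockets lie in a row along the press's x, 70 mm apart, each about 66 mm square inside, with walls 4 mm thick that rise 16 mm above the floor. Axes as the press's.
- pocket1 (a point): The middle pocket of the carriage: centre of its floor (46 mm above the counter). The three pockets lie in a row along the press's x, 70 mm apart, each about 66 mm square inside, with walls 4 mm thick that rise 16 mm above the floor. Axes as the press's.
- pocket2 (a point): The +x pocket of the carriage: centre of its floor (46 mm above the counter). The three pockets lie in a row along the press's x, 70 mm apart, each about 66 mm square inside, with walls 4 mm thick that rise 16 mm above the floor. Axes as the press's.
- red_hole (a point): Centre of the hole in the red knuckle, which is part of the carriage, at its upper face (56 mm above the counter). The knuckle is 40 by 44 mm and 16 mm thick, with a 15 mm through-hole; it lies at x = -50, y = -110 mm from the middle pocket.
- yellow_hole (a point): Centre of the hole in the fixed yellow knuckle, at its upper face (36 mm above the counter). The knuckle is 44 mm square and 32 mm thick with a 15 mm through-hole. The red knuckle passes 4 mm above it and hides it once they are lined up; an 8 mm wide yellow stripe, 36 mm long, on the dark foot plate beside it (towards the press's -x) points at the hole's centre and stays in view.
- post_top (a point): Top centre of the black upright post by which the carriage is moved, 107 mm above the counter. The post is 18 mm wide in press x, 26 mm in press y and 56 mm tall, 110 mm from the pin knuckle along x.
- plunger (a joint): How far the plunger with its press plate is pressed down, in m: 0 is up, 0.024 its lower stop. A spring pushes it up with about 4 N at the top and 8 N at the bottom. The plate meets raised lids at about 0.016 and has them fully home at about 0.022; each lid resists with about 2.5 N.
- knob_top (a point): Centre of the flat top of the red plunger knob, 56 mm in diameter and 20 mm thick, 235 mm above the counter when up; it moves straight down with the plunger.
- holder: Dark wooden block, 56 mm cube, fixed to the counter, with a 17 mm through-hole in which the pin is kept. Origin: centre of its underside.
- pin: Clevis pin: steel shank 12 mm in diameter and 50 mm long, its lowest 14 mm tapering to 5 mm at the tip, below an orange cylindrical head 24 mm in diameter and 40 mm tall; 90 mm overall, 0.09 kg. Origin: the tip, z towards the head. It starts upright in the holder with its head resting on the block (tip 6 mm above the counter); fully home in the knuckles its tip is again 6 mm above the counter. The tapered tip in the red hole can drag the carriage.
- tin1: Biscuit tin, green, a plain upright cylinder 58 mm in diameter with a steel lid 60 mm in diameter; 66 mm tall while its lid stands proud, 60 mm once the lid is home; about 0.2 kg. Origin: centre of its underside, z up. Two or three of the three tins are there; the state gives None for an absent one.
- tin2: Biscuit tin, blue, a plain upright cylinder 58 mm in diameter with a steel lid 60 mm in diameter; 66 mm tall while its lid stands proud, 60 mm once the lid is home; about 0.2 kg. Origin: centre of its underside, z up. Two or three of the three tins are there; the state gives None for an absent one.
- tin3: Biscuit tin, red, a plain upright cylinder 58 mm in diameter with a steel lid 60 mm in diameter; 66 mm tall while its lid stands proud, 60 mm once the lid is home; about 0.2 kg. Origin: centre of its underside, z up. Two or three of the three tins are there; the state gives None for an absent one.
- lid1 (a joint): How far the lid of tin1 has been pressed down, in m: 0 standing proud, 0.006 fully home. It stays where it is.
- lid2 (a joint): How far the lid of tin2 has been pressed down, in m: 0 standing proud, 0.006 fully home. It stays where it is.
- lid3 (a joint): How far the lid of tin3 has been pressed down, in m: 0 standing proud, 0.006 fully home. It stays where it is.
- mug: White mug, 76 mm wide, 90 mm tall; not to be disturbed. Origin: centre of its underside.
- jar: Amber jar, 72 mm in diameter, 110 mm tall; not to be disturbed. Origin: centre of its underside.
- syrup: Green glass bottle, 60 mm in diameter, 190 mm tall; not to be disturbed. Origin: centre of its underside.
- slate: Dark slate board, 320 mm (its x) by 190 mm (its y), 4 mm thick, fixed to the counter; the tins start on it in a row along x, about 85 mm apart. Origin: centre of its underside.
- sugar: Terracotta sugar cup, 70 mm in diameter, 70 mm tall; not to be disturbed. Origin: centre of its underside.
- bowl: Blue bowl, 120 mm in diameter, 50 mm tall; not to be disturbed. Origin: centre of its underside.

How it is judged:
By the outcome, as a careful person would: the job done as asked, in the order asked, and still so for the second after the job is handed in, with the robot touching nothing.
Of tin1, tin2, tin3 only 2 to 3 are there at a start; the rules pass over those that are not, and their reading is None.
At some moment in a run one of tin1, tin2, tin3 may be knocked a few centimetres aside while the robot is not near it.
It also fails if it takes over 210 s, if anything falls off the work surface, if the arm or the gripper's body presses on something with over 40 N, if the wrist force passes 120 N, or if a joint passes its speed limit or range.

## Working session

There is one attempt and no reset: what is moved stays moved. The work goes in short steps, Python scripts to look and compute and a tool call to move; the robot and the scene stay as the last step left them, time stands still between calls to the robot, and variables do not carry over. Pictures are saved under pics/ and viewed, on a budget of 14 in all, crops included, one or two more only if the job needs it, and the job is handed in when it is done.

Besides the shell and the picture viewer there is one more tool, called as name(argument=value, ...) on one line, values as JSON. play_rows: Moves the arm, as the interface text tells. Its arguments: {"type":"object","properties":{"motion":{"type":"array"},"force":{"type":"number"}},"required":["motion"]}

```bash
mkdir -p pics; cat > h.py <<'E'
import numpy as np, cv2
from scipy.spatial.transform import Rotation as R
from cell import arm
def save(p,n): cv2.imwrite('pics/%s.png'%n,p['img'])
def cloud(p):
    d=p['depth'];K=p['K'];v,u=np.mgrid[0:d.shape[0],0:d.shape[1]]
    c=np.stack([(u-K[0,2])/K[0,0]*d,(v-K[1,2])/K[1,1]*d,d],-1)
    Rm=cv2.Rodrigues(np.array(p['rvec'],float))[0]
    w=(c-np.array(p['tvec']).ravel())@Rm
    w[d==0]=np.nan
    return w
def st():
    s=arm.observe()
    print('t',round(s['clock'],2),'pos',np.round(s['position'],4),'F',np.round(s['force'],1),'w',round(s['width'],3),'j',np.round(s['joints'],2))
    print(np.round(R.from_rotvec(s['ee_rot']).as_matrix(),3).tolist())
    return s
def rel(target,yaw=None):
    "mm shift in tool axes to world target; yaw= desired world angle of tool x; gives az"
    s=arm.observe();M=R.from_rotvec(s['ee_rot']).as_matrix()
    t=M.T@(np.array(target)-s['position'])*1000
    out=[np.round(t,1)]
    if yaw is not None:
        D=np.array([[np.cos(yaw),np.sin(yaw),0],[np.sin(yaw),-np.cos(yaw),0],[0,0,-1]]).T
        out.append(np.round(R.from_matrix(M.T@D).as_rotvec(),4))
    return out
E
python3 - <<'E'
from h import *
st()
for n in ['scene','top']:
    p=arm.get_image(n);save(p,n+'0');w=cloud(p)
    np.savez(n+'0.npz',w=w,img=p['img'])
    for q in ['tin1','tin2','tin3','pin','red_hole','yellow_hole','post_top','knob_top','holder','slate','pocket1','mug','jar','syrup','bowl','sugar']:
        r=arm.look_for(p,q)
        if r:
            b=r[0]['box'];c=(int((b[0]+b[2]/2)*560),int((b[1]+b[3]/2)*420))
            print(n,q,round(r[0]['score'],2),(np.array(b)*[560,420,560,420]).astype(int),np.round(w[c[1],c[0]],3))
E
```

```text
t 0.0 pos [0.1803 0.5979 0.2259] F [ 0.4 -0.7 -0.1] w 1.002 j [-1.38  0.44  0.02  1.57 -0.01  1.13 -0.08]
[[0.289, 0.957, -0.0], [0.957, -0.289, -0.002], [-0.002, 0.0, -1.0]]
scene tin1 0.93 [142 259  26  33] [ 0.424 -0.338  0.071]
scene tin2 0.93 [142 259  26  33] [ 0.424 -0.338  0.071]
scene tin3 0.93 [142 259  26  33] [ 0.424 -0.338  0.071]
scene pin 0.49 [321 146   9  16] [0.437 0.322 0.079]
scene red_hole 0.86 [229 205  88  73] [ 0.559 -0.059  0.064]
scene yellow_hole 0.62 [229 150 134 130] [0.504 0.098 0.01 ]
scene post_top 0.62 [227 207  93  72] [ 0.561 -0.058  0.055]
scene holder 0.59 [320 155  16  26] [0.461 0.311 0.041]
scene slate 0.73 [103 251 140 124] [ 0.543 -0.37   0.071]
scene pocket1 0.69 [228 206  90  76] [ 0.561 -0.058  0.055]
scene mug 0.72 [226 207  90  68] [ 0.553 -0.057  0.061]
scene jar 0.69 [230 207  86  70] [ 0.562 -0.059  0.061]
scene syrup 0.75 [208 325  33  63] [ 0.729 -0.376  0.13 ]
scene bowl 0.74 [365 193  42  36] [0.697 0.289 0.011]
scene sugar 0.78 [360 164  20  29] [0.605 0.333 0.061]
top tin1 0.92 [404 238  31  24] [ 0.473 -0.345  0.069]
top tin2 0.92 [404 238  31  24] [ 0.473 -0.345  0.069]
top tin3 0.92 [404 238  31  24] [ 0.473 -0.345  0.069]
top pin 0.5 [127 258  14   8] [0.434 0.321 0.097]
top red_hole 0.82 [268 177  69  85] [ 0.556 -0.073 -0.001]
top yellow_hole 0.79 [207 139 132 145] [0.569 0.004 0.045]
top post_top 0.93 [265 178  73  85] [ 0.553 -0.071 -0.001]
top knob_top 0.85 [211 168  35  87] [0.525 0.093 0.232]
top holder 0.66 [123 251  35  29] [0.428 0.317 0.057]
top slate 0.98 [370 187  82 126] [ 0.473 -0.329  0.066]
top pocket1 0.75 [267 177  71  87] [ 0.553 -0.071 -0.001]
top mug 0.97 [311 290  36  46] [ 0.324 -0.137  0.005]
top jar 0.92 [324 129  31  35] [ 0.713 -0.156  0.113]
top syrup 0.69 [406 132  43  43] [ 0.691 -0.359  0.131]
top bowl 0.98 [149 135  48  42] [0.723 0.272 0.006]
top sugar 0.79 [114 187  33  28] [0.596 0.372 0.009]
```

```bash
ls -la pics
```

```text
total 692
drwxr-xr-x 2 agent agent   4096 Dec  4 06:49 .
drwxr-xr-x 3 agent agent   4096 Dec  4 06:49 ..
-rw-r--r-- 1 agent agent 374691 Dec  4 06:49 scene0.png
-rw-r--r-- 1 agent agent 319766 Dec  4 06:49 top0.png
```

View pics/top0.png

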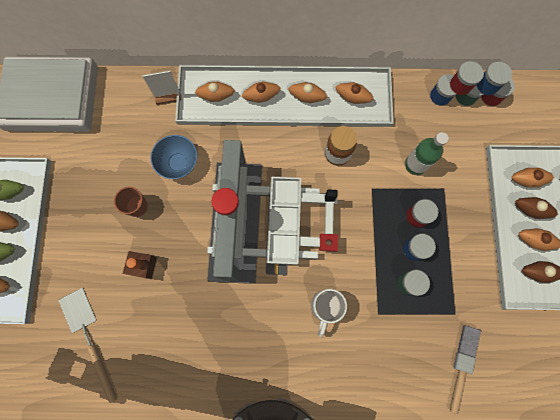

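View pics/scene0.png

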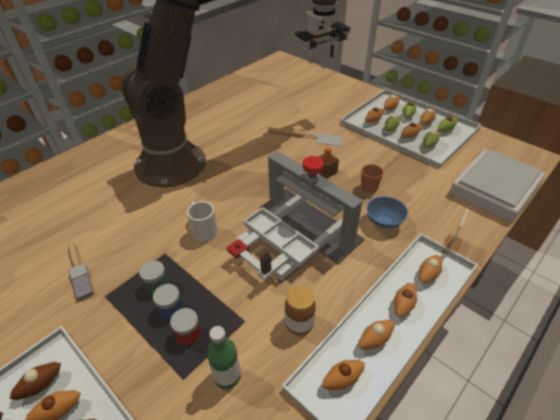

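The top view shows red (425,212), blue (422,246) and green (417,283) tins on the slate. The press is at about (230,210), with its knob at (225,200). The carriage is to the right, with the red knuckle at (328,242) and the black post at (331,196). The pin in its holder is at (132,263). Next I'll measure from the depth.

```bash
cat >> h.py <<'E'
def rect(w,m):
    pts=(w[m][:,:2]*1000).astype(np.float32)
    (c,s,a)=cv2.minAreaRect(pts); return np.round(c,1),np.round(s,1),round(a,2),len(pts),'zmed',round(float(np.nanmedian(w[m][:,2])),4),'mean',np.round(pts.mean(0),1)
def circ(w,m):
    pts=(w[m][:,:2]*1000).astype(np.float32)
    c,r=cv2.minEnclosingCircle(pts); return np.round(c,1),round(r,1),'mean',np.round(pts.mean(0),1),len(pts),'z',round(float(np.nanmedian(w[m][:,2])),4)
def box(w,x0,x1,y0,y1,z0,z1): 
    with np.errstate(invalid='ignore'):
        return (w[...,0]>x0)&(w[...,0]<x1)&(w[...,1]>y0)&(w[...,1]<y1)&(w[...,2]>z0)&(w[...,2]<z1)
E
python3 - <<'E'
from h import *
for n in ['top','scene']:
    d=np.load(n+'0.npz');w=d['w'];hsv=cv2.cvtColor(d['img'],cv2.COLOR_BGR2HSV).astype(int)
    H,S,V=hsv[...,0],hsv[...,1],hsv[...,2]
    print('==',n)
    for x0,x1,k in [(.38,.46,'green'),(.46,.535,'blue'),(.535,.64,'red')]:
        print(k,circ(w,box(w,x0,x1,-.42,-.28,.064,.076)))
    print('slate',rect(w,box(w,.3,.7,-.5,-.2,.002,.007)&(V<70)))
    print('beam',rect(w,box(w,.3,.8,-.05,.2,.178,.192)))
    print('knob',circ(w,box(w,.45,.65,0,.2,.226,.242)))
    print('pinhead',circ(w,box(w,.38,.5,.26,.38,.088,.108)))
    print('holder',rect(w,box(w,.36,.52,.24,.40,.052,.060)))
    print('walls62',rect(w,box(w,.36,.75,-.13,.03,.0585,.066)))
    red=((H<8)|(H>172))&(S>140)
    print('redkn',rect(w,box(w,.38,.56,-.25,-.05,.05,.062)&red))
    print('post',rect(w,box(w,.5,.7,-.25,-.05,.100,.115)))
    for k,b in dict(mug=(.26,.42,-.2,-.05,.02,.1),jar=(.65,.8,-.22,-.08,.02,.13),syrup=(.6,.8,-.45,-.3,.08,.25),bowl=(.6,.8,.15,.35,.01,.07),sugar=(.53,.7,.3,.45,.02,.09)).items():
        print(k,rect(w,box(w,*b)),round(np.nanmax(w[box(w,*b)][:,2]),3))
    ye=(H>18)&(H<32)&(S>150)
    m=box(w,.38,.55,-.1,.12,.0,.05)&ye
    if m.sum()>5: print('yellow',rect(w,m))
E
```

```text
== top
green (array([ 420.6, -340.1]), 48.8, 'mean', array([ 405.4, -336.1], dtype=float32), 471, 'z', 0.069)
blue (array([ 483.2, -354.6]), 30.1, 'mean', array([ 484.9, -354.1], dtype=float32), 458, 'z', 0.0689)
red (array([ 568.4, -366.7]), 30.4, 'mean', array([ 567.9, -366.3], dtype=float32), 473, 'z', 0.0691)
slate (array([ 506.7, -348. ]), array([360.7, 188.5]), 0.7, 4871, 'zmed', 0.0038, 'mean', array([ 474.9, -343.9], dtype=float32))
beam (array([549.3, 100.2]), array([ 40.6, 303.2]), 88.01, 2097, 'zmed', 0.184, 'mean', array([540.9,  99.7], dtype=float32))
knob (array([549.3, 100.1]), 27.9, 'mean', array([548.4,  99.6], dtype=float32), 575, 'z', 0.2337)
pinhead (array([432. , 327.3]), 11.3, 'mean', array([432.3, 327. ], dtype=float32), 86, 'z', 0.0949)
holder (array([432.5, 328.1]), array([57.6, 56. ]), 80.42, 411, 'zmed', 0.0553, 'mean', array([431.8, 325.1], dtype=float32))
walls62 (array([510.7, -56.2]), array([139.5, 282.9]), 88.1, 405, 'zmed', 0.0609, 'mean', array([541. , -26.8], dtype=float32))
redkn (array([ 491.7, -133. ]), array([44. , 39.9]), 89.55, 278, 'zmed', 0.
[... 2220 characters left out ...]
ay([ 606.1, -134.4], dtype=float32))
mug (array([ 339., -120.]), array([75.3, 98.5]), 45.36, 873, 'zmed', 0.0631, 'mean', array([ 348.6, -128.7], dtype=float32)) 0.094
jar (array([ 745.1, -165.1]), array([67.1, 68.6]), 4.11, 1235, 'zmed', 0.0952, 'mean', array([ 751.3, -174.4], dtype=float32)) 0.116
syrup (array([ 715.8, -370.9]), array([59.9, 53.4]), 61.31, 1088, 'zmed', 0.1299, 'mean', array([ 722.2, -374.6], dtype=float32)) 0.194
bowl (array([685.1, 250.1]), array([169.1, 200.1]), 0.17, 1023, 'zmed', 0.0337, 'mean', array([693.4, 279.1], dtype=float32)) 0.07
sugar (array([623.7, 336.3]), array([ 69.6, 158.1]), 53.31, 568, 'zmed', 0.0487, 'mean', array([608.5, 350.3], dtype=float32)) 0.073
```

Two cameras agree to within about 4 mm, and the sizes and heights check out. The press yaw is about -1.9° and the carriage is about 25 mm in. I'll draw the carriage fully out by its post first, which gives gripper clearance at the pockets.

```bash
python3 - <<'E'
from h import *
print(rel([.6027,-.1347,.32],-.033))
for n in ['top','scene']:
    d=np.load(n+'0.npz');w=d['w'];hsv=cv2.cvtColor(d['img'],cv2.COLOR_BGR2HSV).astype(int)
    print('green',circ(w,box(w,.35,.444,-.42,-.28,.064,.076)))
    # pocket geometry in press frame about per-camera knob/beam centre
    o=np.array([[549.3,100.2],[553.5,102.6]][n=='scene']);a=np.radians(-1.9)
    xy=w[...,:2]*1000-o;P=np.stack([xy[...,0]*np.cos(a)+xy[...,1]*np.sin(a),-xy[...,0]*np.sin(a)+xy[...,1]*np.cos(a)],-1)
    z=w[...,2]
    with np.errstate(invalid='ignore'):
        m=(z>.057)&(z<.066)&(abs(P[...,0])<115)&(P[...,1]>-175)&(P[...,1]<-80)
    print(n,'walls x',P[m][:,0].min(),P[m][:,0].max(),'y',P[m][:,1].min(),P[m][:,1].max(),np.percentile(P[m][:,0],[2,98]),np.percentile(P[m][:,1],[2,98]))
E
```

```text
[array([-580. ,  615.9,  -93.3]), array([-1.0000e-04, -1.0000e-04,  1.3109e+00])]
green (array([ 397.1, -335.2]), 30.3, 'mean', array([ 397.3, -334.6], dtype=float32), 523, 'z', 0.0689)
top walls x -107.13685850333238 108.03521112100678 y -161.89305685476396 -87.8668092121304 [-106.15052558  106.30694808] [-161.59832334  -88.14887355]
green (array([ 400.7, -330.8]), 31.5, 'mean', array([ 402.6, -333.2], dtype=float32), 393, 'z', 0.0703)
scene walls x -109.03920386330492 107.21016242082138 y -162.38596041119695 -84.31157180541604 [-106.90052553  105.99146933] [-161.33557526  -86.28209762]
```

play_rows(motion=[[0,0,0,-50,0,0,0],[0,0,0,-100,0,0,0],[0,0,0,-100,0,0,0]], force=20)

```text
clock: 2.0
position: [0.1812, 0.6012, 0.3343]
ee_rot: [-2.516, -1.869, -0.014]
force: [0.4, 0.7, -0.9]
width: 0.788
```

play_rows(motion=[[0,-50,50,0,0,0,0.13],[0,-100,105,0,0,0,0.26],[0,-150,160,0,0,0,0.39],[0,-200,210,0,0,0,0.52],[0,-250,265,0,0,0,0.66],[0,-300,320,0,0,0,0.79],[0,-350,370,0,0,0,0.92],[0,-400,425,0,0,0,1.05],[0,-450,480,0,0,0,1.18],[0,-500,530,0,0,0,1.31]])

```text
clock: 3.0
position: [0.4321, 0.1644, 0.3303]
ee_rot: [-3.129, 0.059, -0.005]
force: [1.7, 1.0, -0.3]
width: 0.499
```

```bash
python3 - <<'E'
from h import *
st();print(rel([.6027,-.1347,.2],-.033))
E
```

```text
t 3.0 pos [0.4321 0.1644 0.3303] F [ 1.7  1.  -0.3] w 0.499 j [-0.92  0.07  0.48  1.82 -0.04  1.26 -0.46]
[[0.999, -0.037, 0.003], [-0.037, -0.999, 0.012], [0.003, -0.012, -1.0]]
[array([181.3, 294.1, 127.1]), array([-0.0125, -0.0028, -0.0044])]
```

play_rows(motion=[[0,25,45,0,0,0,0],[0,50,85,0,0,0,0],[0,75,130,0,0,0,0],[0,105,170,0,0,0,0],[0,130,210,0,-0.01,0,0],[0,155,255,0,-0.01,0,0],[0,180,295,0,-0.01,0,0],[0,180,295,50,-0.01,0,0],[0,181,294,100,-0.01,0,0],[0,181,294,100,-0.01,0,0]])

```text
clock: 4.0
position: [0.5988, -0.1334, 0.2211]
ee_rot: [-3.137, 0.059, 0.012]
force: [0.1, 0.9, 0.5]
width: 0.497
```

```bash
python3 - <<'E'
from h import *
st();print(rel([.6027,-.1347,.067],-.033))
for n in ['scene']:
    p=arm.get_image(n);save(p,n+'1')
E
```

```text
t 4.0 pos [ 0.5988 -0.1334  0.2211] F [0.1 0.9 0.5] w 0.497 j [-0.31  0.48  0.66  1.64 -0.32  1.14  0.4 ]
[[0.999, -0.038, -0.008], [-0.038, -0.999, 0.004], [-0.008, -0.004, -1.0]]
[array([  5.2,   1.8, 154. ]), array([-0.004 ,  0.008 , -0.0045])]
```

```bash
python3 -c "
import cv2
i=cv2.imread('pics/scene1.png');cv2.imwrite('pics/scene1c.png',cv2.resize(i[130:330,170:370],None,fx=3,fy=3))"
```

```text
(no output)
```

View pics/scene1c.png

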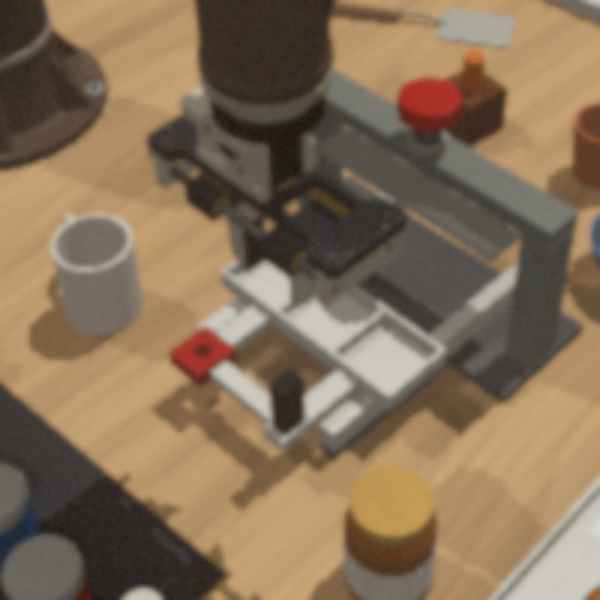

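The crop shows the gripper hovering over the black post (290,400), with the red knuckle at (205,352) and nothing else near. I'll descend and grip the post.

play_rows(motion=[[0,5,2,40,0,0,0],[0,5,2,80,0,0.008,0],[0,5,2,105,0,0.008,0],[0,5,2,130,0,0.008,0],[0,5,2,150,0,0.008,0],[0,5,2,154,0,0.008,0],[0,5,2,154,0,0.008,0]], force=20)

```text
clock: 4.75
position: [0.6065, -0.1356, 0.073]
ee_rot: [-3.138, 0.057, -0.011]
force: [-0.2, -0.5, 0.3]
width: 0.502
```

play_rows(motion=[[-1,0,0,0,0,0,0],[-1,0,0,0,0,0,0],[-1,0,0,0,0,0,0],[-1,0,0,0,0,0,0]], force=10)

```text
clock: 5.15
position: [0.6033, -0.1357, 0.0732]
ee_rot: [-3.137, 0.058, -0.002]
force: [-20.6, 1.7, 14.2]
width: 0.205
```

```bash
python3 -c "
from h import *
st()"
```

```text
t 5.15 pos [ 0.6033 -0.1357  0.0732] F [-20.6   1.7  14.2] w 0.205 j [-0.24  0.64  0.57  1.78 -0.45  0.85  0.5 ]
[[0.999, -0.037, 0.001], [-0.037, -0.999, 0.004], [0.001, -0.004, -1.0]]
```

play_rows(motion=[[-1,-1.5,0,0,0,0,0],[-1,-1.5,0,0,0,0,0],[-1,-1.5,0,0,0,0,0]])

```text
clock: 5.45
position: [0.6028, -0.1357, 0.0734]
ee_rot: [-3.137, 0.057, -0.005]
force: [5.0, -1.5, -4.8]
width: 0.193
```

```bash
python3 -c "
from h import *
st()"
```

```text
t 5.45 pos [ 0.6028 -0.1357  0.0734] F [ 5.  -1.5 -4.8] w 0.193 j [-0.24  0.63  0.57  1.79 -0.45  0.85  0.51]
[[0.999, -0.037, 0.003], [-0.037, -0.999, 0.004], [0.003, -0.004, -1.0]]
```

The post sits at x≈0.603, which matches the camera average of 0.6027. Next I pull the carriage out to its stop.

play_rows(motion=[[-1,0,5,0,0,0,0],[-1,0,10,0,0,0,0],[-1,0,15,0,0,0,0],[-1,0,20,0,0,0,0],[-1,0,24,0,0,0,0],[-1,0,26,0,0,0,0],[-1,0,28,0,0,0,0],[-1,0,28,0,0,0,0]])

```text
clock: 6.25
position: [0.602, -0.1613, 0.0733]
ee_rot: [-3.134, 0.055, -0.004]
force: [0.8, 9.8, 1.4]
width: 0.197
```

```bash
python3 -c "
from h import *
st()"
```

```text
t 6.25 pos [ 0.602  -0.1613  0.0733] F [0.8 9.8 1.4] w 0.197 j [-0.19  0.64  0.56  1.77 -0.45  0.86  0.55]
[[0.999, -0.035, 0.003], [-0.035, -0.999, 0.007], [0.003, -0.007, -1.0]]
```

play_rows(motion=[[0.2,0,0,0,0,0,0],[0.2,0,0,0,0,0,0],[0.5,0,0,0,0,0,0],[1,0,0,-40,0,0,-0.12],[1,0,0,-90,0,0,-0.24],[1,0,30,-140,0,0,-0.36],[1,0,70,-180,0,0,-0.48],[1,0,110,-180,0,0,-0.6],[1,0,150,-180,0,0,-0.74],[1,0,170,-180,0,0,-0.88]])

```text
clock: 7.25
position: [0.5934, -0.3383, 0.2529]
ee_rot: [-2.863, -1.287, -0.007]
force: [-0.0, -0.7, 0.2]
width: 0.988
```

```bash
cat > look.py <<'E'
from h import *
import sys
def tins(tag):
    out={}
    for n in ['top','scene']:
        p=arm.get_image(n);save(p,n+tag);w=cloud(p);np.savez(n+tag+'.npz',w=w,img=p['img'])
        m=box(w,.28,.68,-.48,-.2,.056,.078).astype(np.uint8)
        k,l,s,c=cv2.connectedComponentsWithStats(m)
        for i in range(1,k):
            if s[i,4]>150: print(n,circ(w,l==i))
if __name__=='__main__':
    st();tins(sys.argv[1])
E
python3 look.py 2; python3 - <<'E'
from h import *
# carriage/press check, top+scene
for n in ['top','scene']:
    d=np.load(n+'2.npz');w=d['w'];hsv=cv2.cvtColor(d['img'],cv2.COLOR_BGR2HSV).astype(int);H,S=hsv[...,0],hsv[...,1]
    red=((H<8)|(H>172))&(S>140)
    print(n,'redkn',rect(w,box(w,.38,.56,-.25,-.05,.05,.062)&red))
    print('post',rect(w,box(w,.5,.7,-.25,-.05,.100,.115)))
    print('pinhead',circ(w,box(w,.38,.5,.26,.38,.088,.108)))
    ye=(H>18)&(H<32)&(S>150)
    for a,b in [(-.01,.015),(.028,.042)]:
        m=box(w,.38,.55,-.1,.12,a,b)&ye
        if m.sum()>5: print('yellow',rect(w,m))
E
```

```text
t 7.25 pos [ 0.5934 -0.3383  0.2529] F [-0.  -0.7  0.2] w 0.988 j [ 0.17  0.53  0.44  1.4  -0.24  1.26  1.48]
[[0.664, 0.748, 0.003], [0.748, -0.664, 0.004], [0.005, -0.0, -1.0]]
top (array([ 568.6, -366.8]), 30.3, 'mean', array([ 568.7, -361.7], dtype=float32), 430, 'z', 0.0688)
top (array([ 484.2, -352.5]), 29.5, 'mean', array([ 489.7, -341.6], dtype=float32), 254, 'z', 0.0687)
scene (array([ 400.9, -332.3]), 31.0, 'mean', array([ 408.7, -340.7], dtype=float32), 274, 'z', 0.0694)
scene (array([ 486.7, -352.2]), 31.2, 'mean', array([ 490.5, -353. ], dtype=float32), 496, 'z', 0.0701)
scene (array([ 571.9, -364.2]), 30.7, 'mean', array([ 575.1, -365.4], dtype=float32), 566, 'z', 0.0702)
top redkn (array([ 491. , -157.8]), array([43.6, 39.7]), 87.05, 272, 'zmed', 0.0548, 'mean', array([ 490.6, -158. ], dtype=float32))
post (array([ 600.3, -161.5]), array([18.5, 24.4]), 1.18, 83, 'zmed', 0.1058, 'mean', array([ 600.1, -161.4], dtype=float32))
pinhead (array([432.8, 327.4]), 11.8, 'mean', array([432.2, 326.9], dtype=float32), 87, 'z', 0.0948)
yellow (array([461.4,  -5. ]), array([84.7,  5. ]), 0.74, 36, 'zmed', 0.0051, 'mean', array([435.9,  -5.4], dtype=float32))
yellow (array([497.8,   2.9]), array([40.7, 19.9]), 0.74, 139, 'zmed', 0.0351, 'mean', array([497.7,   3.4], dtype=float32))
scene redkn (array([ 494.1, -154.5]), array([43. , 42.5]), 85.01, 134, 'zmed', 0.0559, 'mean', array([ 499., -154.], dtype=float32))
post (array([ 604.7, -159.2]), array([26.4, 18.4]), 88.17, 78, 'zmed', 0.1068, 'mean', array([ 605.5, -160.3], dtype=float32))
pinhead (array([437.4, 330.2]), 11.1, 'mean', array([438.2, 328.9], dtype=float32), 36, 'z', 0.0946)
```

```bash
python3 -c "
from h import *
print(rel([.5703,-.3655,.16],-1.604))"
```

```text
[array([-36.1,   1.4,  91.9]), array([-6.1000e-03, -4.0000e-04,  2.4464e+00])]
```

play_rows(motion=[[1,0,0,0,0,0,0.14],[1,0,0,0,0,0,0.28],[1,0,0,0,0,0,0.42],[1,0,0,0,0,0,0.56],[1,0,0,0,0,0,0.7],[1,0,0,0,0,0,0.84],[1,0,0,0,0,0,0.98],[1,0,0,0,0,0,1.12],[1,0,0,0,0,0,1.26],[1,0,0,0,0,0,1.4]])

```text
clock: 8.35
position: [0.5932, -0.3372, 0.252]
ee_rot: [-3.012, 0.874, -0.001]
force: [-0.2, -0.1, 0.1]
width: 0.998
```

```bash
python3 -c "
from h import *
st();print(rel([.5703,-.3655,.11],-1.604))"
```

```text
t 8.35 pos [ 0.5932 -0.3372  0.252 ] F [-0.2 -0.1  0.1] w 0.998 j [-0.02  0.6   0.8   1.42 -0.44  1.3   0.24]
[[0.845, -0.535, 0.002], [-0.535, -0.845, 0.005], [-0.001, -0.005, -1.0]]
[array([ -4. ,  36.9, 141.8]), array([-0.004 ,  0.0034,  1.0389])]
```

play_rows(motion=[[1,0,5,0,0,0,0.14],[1,0,10,0,0,0,0.28],[1,-1,15,0,0,0,0.42],[1,-2,20,20,0,0,0.56],[1,-3,25,50,0,0,0.7],[1,-4,30,80,0,0,0.84],[1,-4,37,110,0,0,0.96],[1,-4,37,140,0,0,1.039],[1,-4,37,142,0,0,1.039],[1,-4,37,142,0,0,1.039]])

```text
clock: 9.35
position: [0.5704, -0.3648, 0.1098]
ee_rot: [-2.184, 2.253, 0.005]
force: [-0.2, -0.3, 0.5]
width: 0.999
```

```bash
python3 -c "
from h import *
st();print(rel([.5703,-.3655,.028],-1.604))"
```

```text
t 9.35 pos [ 0.5704 -0.3648  0.1098] F [-0.2 -0.3  0.5] w 0.999 j [-0.06  0.81  0.97  1.61 -0.73  1.12 -0.5 ]
[[-0.031, -1.0, 0.001], [-1.0, 0.031, 0.005], [-0.005, -0.001, -1.0]]
[array([ 1.1,  0.1, 81.8]), array([-0.0006,  0.0051,  0.002 ])]
```

play_rows(motion=[[1,1,0,30,0,0,0],[1,1,0,60,0,0.005,0],[1,1,0,80,0,0.005,0],[1,1,0,82,0,0.005,0],[0.2,1,0,82,0,0.005,0],[-0.2,1,0,82,0,0.005,0],[-0.5,1,0,82,0,0.005,0],[-0.5,1,0,82,0,0.005,0],[-0.5,1,0,82,0,0.005,0]], force=20)

```text
clock: 10.25
position: [0.5707, -0.3657, 0.0285]
ee_rot: [-2.186, 2.255, -0.002]
force: [0.7, -0.1, 2.8]
width: 0.644
```

```bash
python3 -c "
from h import *
st();p=arm.get_image('scene');save(p,'s3');p=arm.get_image('top');save(p,'t3')
print(rel([.6161,-.051,.14],-1.604))"; python3 -c "
import cv2,numpy as np
a=cv2.imread('pics/s3.png')[220:370,80:280];b=cv2.imread('pics/t3.png')[150:300,360:560]
cv2.imwrite('pics/c3.png',cv2.resize(np.hstack([a,b]),None,fx=2,fy=2))"
```

```text
t 10.25 pos [ 0.5707 -0.3657  0.0285] F [ 0.7 -0.1  2.8] w 0.644 j [-0.02  0.89  0.89  1.67 -0.81  0.99 -0.44]
[[-0.031, -1.0, 0.001], [-1.0, 0.031, -0.001], [0.0, -0.001, -1.0]]
[array([-316. ,  -35.7, -111.7]), array([-0.0014, -0.0004,  0.002 ])]
```

View pics/c3.png

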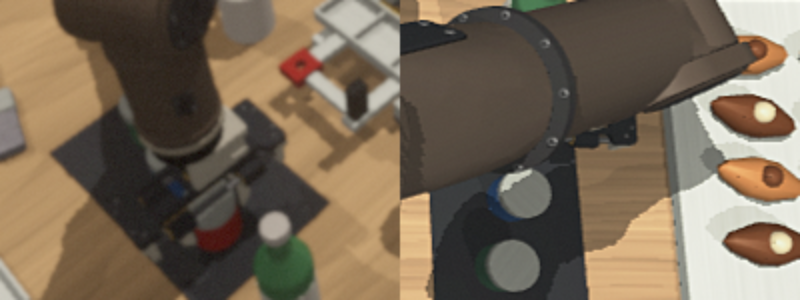

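The red tin is held between the jaws and the neighbouring tins are untouched. I'll lift it and carry it over to pocket 2.

play_rows(motion=[[-0.5,0,0,-20,0,0,0],[-0.5,0,0,-60,0,0,0],[-0.5,0,0,-110,0,0,0],[-0.5,0,0,-145,0,0,0],[-0.5,-40,-5,-145,0,0,0],[-0.5,-85,-10,-145,0,0,0],[-0.5,-130,-15,-145,0,0,0],[-0.5,-175,-20,-145,0,0,0],[-0.5,-220,-25,-145,0,0,0],[-0.5,-265,-30,-145,0,0,0]])

```text
clock: 11.35
position: [0.6086, -0.1, 0.1745]
ee_rot: [-2.185, 2.255, -0.002]
force: [1.0, 0.2, -2.4]
width: 0.647
```

```bash
python3 -c "
from h import *
st()
print(rel([.6161,-.051,.12],-1.604))"
```

```text
t 11.35 pos [ 0.6086 -0.1     0.1745] F [ 1.   0.2 -2.4] w 0.647 j [-0.59  0.69  1.1   1.72 -0.66  1.16 -0.9 ]
[[-0.032, -0.999, 0.002], [-0.999, 0.032, -0.0], [-0.0, -0.002, -1.0]]
[array([-49.2,  -5.8,  54.5]), array([-0.0018,  0.    ,  0.0016])]
```

play_rows(motion=[[-0.5,-30,-3,0,0,0,0],[-0.5,-49,-6,10,0,0,0],[-0.5,-49,-6,40,0,0,0],[-0.5,-49,-6,55,0,0,0],[-0.5,-49,-6,55,0,0,0],[-0.5,-49,-6,55,0,0,0]])

```text
clock: 11.95
position: [0.616, -0.0528, 0.1201]
ee_rot: [-2.183, 2.258, -0.003]
force: [0.2, 0.3, -0.6]
width: 0.644
```

```bash
python3 -c "
from h import *
st()
print(rel([.6161,-.051,.0715],-1.604))"
```

```text
t 11.95 pos [ 0.616  -0.0528  0.1201] F [ 0.2  0.3 -0.6] w 0.644 j [-0.64  0.75  1.06  1.77 -0.73  1.08 -0.93]
[[-0.034, -0.999, 0.002], [-0.999, 0.034, -0.001], [0.001, -0.002, -1.0]]
[array([-1.8,  0.1, 48.6]), array([-0.0017, -0.0007, -0.0008])]
```

play_rows(motion=[[-0.5,-2,0,15,0,0,0],[-0.5,-2,0,28,0,0,0],[-0.5,-2,0,36,0,0,0],[-0.5,-2,0,42,0,0,0],[-0.5,-2,0,46,0,0,0],[-0.5,-2,0,48.5,0,0,0],[-0.5,-2,0,48.5,0,0,0]])

```text
clock: 12.65
position: [0.6162, -0.0509, 0.0714]
ee_rot: [-2.183, 2.258, -0.003]
force: [0.3, 0.0, -0.8]
width: 0.648
```

```bash
python3 -c "
from h import *
st()"
```

```text
t 12.65 pos [ 0.6162 -0.0509  0.0714] F [ 0.3  0.  -0.8] w 0.648 j [-0.61  0.8   1.    1.81 -0.8   1.   -0.89]
[[-0.034, -0.999, 0.002], [-0.999, 0.034, -0.001], [0.001, -0.002, -1.0]]
```

It went down without any contact. I'll release, lift, and go for the blue tin.

play_rows(motion=[[0.6,0,0,0.5,0,0,0],[0.8,0,0,0.5,0,0,0],[1,0,0,0.5,0,0,0],[1,0,0,-30,0,0,0],[1,0,0,-70,0,0,0],[1,0,0,-110,0,0,0],[1,45,15,-110,0,0,0],[1,90,35,-110,0,0,0],[1,135,60,-110,0,0,0],[1,180,85,-110,0,0,0]])

```text
clock: 13.65
position: [0.5255, -0.2268, 0.1819]
ee_rot: [-2.183, 2.258, -0.004]
force: [-0.7, 0.2, -0.4]
width: 0.995
```

```bash
python3 look.py 4; python3 -c "
from h import *
print(rel([.4855,-.3525,.12],-1.604))
for n in ['top','scene']:
    w=np.load(n+'4.npz')['w'];m=box(w,.58,.66,-.12,.02,.1,.12)
    if m.sum()>20: print('in pocket',circ(w,m))"
```

```text
t 13.65 pos [ 0.5255 -0.2268  0.1819] F [-0.7  0.2 -0.4] w 0.995 j [-0.41  0.6   1.12  1.82 -0.6   1.11 -0.68]
[[-0.033, -0.999, 0.002], [-0.999, 0.033, -0.001], [0.001, -0.002, -1.0]]
top (array([ 482.9, -354.1]), 30.2, 'mean', array([ 480.9, -354.7], dtype=float32), 470, 'z', 0.0689)
top (array([ 397.5, -335.5]), 30.1, 'mean', array([ 397.2, -333.7], dtype=float32), 547, 'z', 0.0689)
scene (array([ 401.1, -331.4]), 31.3, 'mean', array([ 404.8, -333.9], dtype=float32), 435, 'z', 0.0701)
scene (array([ 485.9, -352.1]), 31.6, 'mean', array([ 490.5, -353. ], dtype=float32), 497, 'z', 0.0702)
[array([121.2,  31. ,  63.5]), array([-0.0028, -0.0036, -0.0121])]
in pocket (array([614.3, -52.6]), 30.2, 'mean', array([613.1, -52.4], dtype=float32), 498, 'z', 0.111)
in pocket (array([618.6, -50.2]), 30.2, 'mean', array([620.5, -52.8], dtype=float32), 396, 'z', 0.1121)
```

The red tin is seated: lid at 0.112 m and its centre as planned. Now the blue one.

play_rows(motion=[[1,40,12,0,0,0,-0.01],[1,80,24,20,0,0,-0.012],[1,121,32,60,0,0,-0.012],[1,122,32,64,0,0,-0.012],[1,122,32,64,0,0,-0.012]])

```text
clock: 14.25
position: [0.483, -0.354, 0.1184]
ee_rot: [2.179, -2.26, 0.004]
force: [0.1, 0.4, 0.1]
width: 1.003
```

```bash
python3 -c "
from h import *
st();print(rel([.4850,-.353,.028],-1.604))"
```

```text
t 14.25 pos [ 0.483  -0.354   0.1184] F [0.1 0.4 0.1] w 1.003 j [-0.09  0.69  1.    1.82 -0.68  1.02 -0.42]
[[-0.036, -0.999, 0.001], [-0.999, 0.036, -0.003], [0.003, -0.001, -1.0]]
[array([-1.4, -1.9, 90.4]), array([-0.0007, -0.0029, -0.0033])]
```

play_rows(motion=[[1,-1,-2,35,0,0,0],[1,-1,-2,70,0,-0.003,-0.003],[1,-1,-2,88,0,-0.003,-0.003],[1,-1,-2,90,0,-0.003,-0.003],[0.2,-1,-2,90,0,-0.003,-0.003],[-0.2,-1,-2,90,0,-0.003,-0.003],[-0.5,-1,-2,90,0,-0.003,-0.003],[-0.5,-1,-2,90,0,-0.003,-0.003],[-0.5,-1,-2,90,0,-0.003,-0.003]])

```text
clock: 15.15
position: [0.4855, -0.3535, 0.029]
ee_rot: [-2.183, 2.258, -0.002]
force: [0.3, 0.9, 2.2]
width: 0.647
```

```bash
python3 -c "
from h import *
st();print(rel([.5460,-.0487,.175],-1.604))"
```

```text
t 15.15 pos [ 0.4855 -0.3535  0.029 ] F [0.3 0.9 2.2] w 0.647 j [-0.02  0.79  0.89  1.87 -0.8   0.88 -0.33]
[[-0.033, -0.999, 0.002], [-0.999, 0.033, -0.0], [0.0, -0.002, -1.0]]
[array([-306.7,  -50.5, -146. ]), array([-0.0016, -0.0002, -0.0002])]
```

play_rows(motion=[[-0.5,0,0,-20,0,0,0],[-0.5,0,0,-65,0,0,0],[-0.5,0,0,-110,0,0,0],[-0.5,-20,-4,-146,0,0,0],[-0.5,-65,-10,-146,0,0,0],[-0.5,-110,-18,-146,0,0,0],[-0.5,-155,-26,-146,0,0,0],[-0.5,-200,-34,-146,0,0,0],[-0.5,-245,-42,-146,0,0,0],[-0.5,-290,-50,-146,0,0,0]])

```text
clock: 16.15
position: [0.5448, -0.0633, 0.1751]
ee_rot: [-2.183, 2.257, -0.001]
force: [1.1, -0.8, -2.6]
width: 0.65
```

```bash
python3 -c "
from h import *
st();print(rel([.5460,-.0487,.12],-1.604))"
```

```text
t 16.15 pos [ 0.5448 -0.0633  0.1751] F [ 1.1 -0.8 -2.6] w 0.65 j [-0.75  0.59  1.17  1.89 -0.62  1.09 -0.93]
[[-0.034, -0.999, 0.002], [-0.999, 0.034, 0.0], [-0.0, -0.002, -1.0]]
[array([-14.6,  -0.6,  55.1]), array([-0.0016,  0.0003, -0.0003])]
```

play_rows(motion=[[-0.5,-15,-1,10,0,0,0],[-0.5,-15,-1,45,0,0,0],[-0.5,-15,-1,55,0,0,0],[-0.5,-15,-1,55,0,0,0],[-0.5,-15,-1,55,0,0,0]])

```text
clock: 16.65
position: [0.5465, -0.0497, 0.121]
ee_rot: [-2.181, 2.26, -0.003]
force: [0.4, -0.4, -2.1]
width: 0.647
```

```bash
python3 -c "
from h import *
st();print(rel([.5460,-.0487,.0715],-1.604))"
```

```text
t 16.65 pos [ 0.5465 -0.0497  0.121 ] F [ 0.4 -0.4 -2.1] w 0.647 j [-0.73  0.65  1.1   1.94 -0.7   0.99 -0.9 ]
[[-0.036, -0.999, 0.002], [-0.999, 0.036, -0.0], [0.0, -0.002, -1.0]]
[array([-1. ,  0.6, 49.5]), array([-0.0021, -0.0002, -0.0025])]
```

play_rows(motion=[[-0.5,-1,0.5,15,0,0,0],[-0.5,-1,0.5,28,0,0,0],[-0.5,-1,0.5,36,0,0,0],[-0.5,-1,0.5,42,0,0,0],[-0.5,-1,0.5,46,0,0,0],[-0.5,-1,0.5,49,0,0,0],[-0.5,-1,0.5,49,0,0,0]])

```text
clock: 17.35
position: [0.546, -0.0487, 0.0717]
ee_rot: [-2.181, 2.26, -0.002]
force: [-0.6, -0.6, -1.4]
width: 0.648
```

play_rows(motion=[[0.6,0,0,0.5,0,0,0],[0.8,0,0,0.5,0,0,0],[1,0,0,0.5,0,0,0],[1,0,0,-30,0,0,0],[1,0,0,-70,0,0,0],[1,0,0,-110,0,0,0],[1,45,15,-110,0,0,0],[1,90,35,-110,0,0,0],[1,135,60,-110,0,0,0],[1,180,85,-110,0,0,0]])

```text
clock: 18.35
position: [0.4551, -0.2244, 0.182]
ee_rot: [-2.181, 2.259, -0.004]
force: [0.9, -2.0, -0.2]
width: 1.002
```

```bash
python3 look.py 5; python3 -c "
from h import *
print(rel([.3993,-.3335,.12],-1.604))
for n in ['top','scene']:
  for a in [(.51,.58),(.582,.66)]:
    w=np.load(n+'5.npz')['w'];m=box(w,*a,-.12,.02,.1,.12)
    if m.sum()>20: print('in pocket',circ(w,m))"
```

```text
t 18.35 pos [ 0.4551 -0.2244  0.182 ] F [ 0.9 -2.  -0.2] w 1.002 j [-0.47  0.49  1.18  1.97 -0.54  1.03 -0.65]
[[-0.035, -0.999, 0.003], [-0.999, 0.035, -0.001], [0.001, -0.003, -1.0]]
scene (array([ 401.2, -331.1]), 31.7, 'mean', array([ 404.8, -334. ], dtype=float32), 438, 'z', 0.0699)
[array([106.2,  47.8,  63. ]), array([-0.0035, -0.0022, -0.0132])]
in pocket (array([544. , -50.3]), 29.9, 'mean', array([542.9, -50.2], dtype=float32), 516, 'z', 0.1111)
in pocket (array([614.1, -53.2]), 30.5, 'mean', array([612.9, -52.4], dtype=float32), 505, 'z', 0.1109)
in pocket (array([546.5, -48.7]), 31.4, 'mean', array([550.5, -50.4], dtype=float32), 363, 'z', 0.112)
in pocket (array([617.6, -50.3]), 31.7, 'mean', array([620.3, -52.8], dtype=float32), 394, 'z', 0.1118)
```

Blue is seated. Now green.

play_rows(motion=[[1,40,16,0,0,0,-0.01],[1,80,34,20,0,0,-0.013],[1,106,47,60,0,0,-0.013],[1,106,47,63,0,0,-0.013],[1,106,47,63,0,0,-0.013]])

```text
clock: 18.95
position: [0.3991, -0.3336, 0.1195]
ee_rot: [-2.18, 2.261, -0.004]
force: [0.1, 0.3, 0.5]
width: 1.001
```

```bash
python3 -c "
from h import *
st();print(rel([.3993,-.3335,.028],-1.604))"
```

```text
t 18.95 pos [ 0.3991 -0.3336  0.1195] F [0.1 0.3 0.5] w 1.001 j [-0.12  0.57  1.04  2.01 -0.63  0.92 -0.35]
[[-0.036, -0.999, 0.002], [-0.999, 0.036, -0.001], [0.001, -0.002, -1.0]]
[array([-0.2, -0. , 91.5]), array([-0.002 , -0.0013, -0.0031])]
```

play_rows(motion=[[1,0,0,35,0,0,0],[1,0,0,70,0,0,0],[1,0,0,89,0,0,0],[1,0,0,91,0,0,0],[0.2,0,0,91,0,0,0],[-0.2,0,0,91,0,0,0],[-0.5,0,0,91,0,0,0],[-0.5,0,0,91,0,0,0],[-0.5,0,0,91,0,0,0]])

```text
clock: 19.85
position: [0.3996, -0.334, 0.0291]
ee_rot: [-2.18, 2.261, -0.005]
force: [0.2, 0.3, 2.0]
width: 0.647
```

```bash
python3 -c "
from h import *
st();print(rel([.4760,-.0464,.175],-1.604))"
```

```text
t 19.85 pos [ 0.3996 -0.334   0.0291] F [0.2 0.3 2. ] w 0.647 j [-0.    0.69  0.87  2.08 -0.79  0.75 -0.22]
[[-0.036, -0.999, 0.003], [-0.999, 0.036, -0.002], [0.002, -0.003, -1.0]]
[array([-289.9,  -66.3, -146.2]), array([-0.0031, -0.0018, -0.0031])]
```

play_rows(motion=[[-0.5,0,0,-20,0,0,0],[-0.5,0,0,-65,0,0,0],[-0.5,0,0,-110,0,0,0],[-0.5,-10,-4,-146,0,0,0],[-0.5,-55,-14,-146,0,0,0],[-0.5,-100,-24,-146,0,0,0],[-0.5,-145,-34,-146,0,0,0],[-0.5,-190,-44,-146,0,0,0],[-0.5,-235,-54,-146,0,0,0],[-0.5,-280,-65,-146,0,0,0]])

```text
clock: 20.85
position: [0.4741, -0.0541, 0.1748]
ee_rot: [-2.18, 2.261, -0.004]
force: [2.0, -0.0, -2.2]
width: 0.646
```

```bash
python3 -c "
from h import *
st();print(rel([.4760,-.0464,.12],-1.604))"
```

```text
t 20.85 pos [ 0.4741 -0.0541  0.1748] F [ 2.  -0.  -2.2] w 0.646 j [-0.89  0.47  1.24  2.05 -0.53  1.   -0.98]
[[-0.036, -0.999, 0.003], [-0.999, 0.036, -0.001], [0.001, -0.003, -1.0]]
[array([-7.8, -1.5, 54.8]), array([-0.0029, -0.001 , -0.0032])]
```

play_rows(motion=[[-0.5,-8,-1.5,10,0,0,0],[-0.5,-8,-1.5,45,0,0,0],[-0.5,-8,-1.5,55,0,0,0],[-0.5,-8,-1.5,55,0,0,0],[-0.5,-8,-1.5,55,0,0,0]])

```text
clock: 21.35
position: [0.476, -0.0474, 0.1205]
ee_rot: [-2.177, 2.263, -0.005]
force: [-0.1, -0.2, -2.3]
width: 0.65
```

```bash
python3 -c "
from h import *
st();print(rel([.4760,-.0464,.0715],-1.604))"
```

```text
t 21.35 pos [ 0.476  -0.0474  0.1205] F [-0.1 -0.2 -2.3] w 0.65 j [-0.81  0.54  1.13  2.11 -0.64  0.89 -0.91]
[[-0.038, -0.999, 0.003], [-0.999, 0.038, -0.001], [0.001, -0.003, -1.0]]
[array([-1.1,  0.2, 49. ]), array([-0.0031, -0.0013, -0.0053])]
```

play_rows(motion=[[-0.5,-1,0,15,0,0,0],[-0.5,-1,0,28,0,0,0],[-0.5,-1,0,36,0,0,0],[-0.5,-1,0,42,0,0,0],[-0.5,-1,0,46,0,0,0],[-0.5,-1,0,49,0,0,0],[-0.5,-1,0,49,0,0,0]])

```text
clock: 22.05
position: [0.4762, -0.0466, 0.0714]
ee_rot: [-2.177, 2.263, -0.005]
force: [-0.0, 0.4, -2.6]
width: 0.649
```

play_rows(motion=[[0.6,0,0,0.5,0,0,0],[0.8,0,0,0.5,0,0,0],[1,0,0,0.5,0,0,0],[1,0,0,-40,0,0,0],[1,0,0,-90,0,0,0],[1,0,0,-130,0,0,-0.14],[1,30,-30,-130,0,0,-0.28],[1,60,-60,-130,0,0,-0.42],[1,90,-90,-130,0,0,-0.56],[1,115,-125,-130,0,0,-0.7]])

```text
clock: 23.05
position: [0.597, -0.1676, 0.2023]
ee_rot: [-2.826, 1.372, -0.006]
force: [0.5, -0.3, 0.5]
width: 0.998
```

```bash
python3 -c "
from h import *
st();print(rel([.6023,-.1606,.17],-.034))"
```

```text
t 23.05 pos [ 0.597  -0.1676  0.2023] F [ 0.5 -0.3  0.5] w 0.998 j [-0.38  0.56  0.89  1.67 -0.48  1.14 -0.27]
[[0.619, -0.786, 0.004], [-0.786, -0.619, -0.001], [0.003, -0.002, -1.0]]
[array([-2.3, -8.4, 32.4]), array([-7.000e-04, -3.800e-03, -8.699e-01])]
```

play_rows(motion=[[1,-2,-8,0,0,0,-0.14],[0.5,-2,-8,0,0,0,-0.28],[0,-2,-8,0,0,0,-0.42],[0,-2,-8,0,0,0,-0.56],[0,-2,-8,10,0,0,-0.7],[0,-2,-8,32,0,0,-0.84],[0,-2,-8,32,0,0,-0.87],[0,-2,-8,32,0,0,-0.87],[0,-2,-8,32,0,0,-0.87]])

```text
clock: 23.95
position: [0.6027, -0.1615, 0.1713]
ee_rot: [3.14, -0.059, 0.007]
force: [-0.4, -0.0, 0.8]
width: 0.502
```

```bash
python3 look.py 6; python3 -c "
from h import *
print(rel([.6025,-.1606,.073],-.034))
for n in ['top','scene']:
  for a in [(.43,.5085),(.51,.58),(.582,.66)]:
    w=np.load(n+'6.npz')['w'];m=box(w,*a,-.12,.02,.1,.12)
    if m.sum()>20: print('in pocket',circ(w,m))"
```

```text
t 23.95 pos [ 0.6027 -0.1615  0.1713] F [-0.4 -0.   0.8] w 0.502 j [-0.25  0.53  0.64  1.69 -0.36  1.04  0.47]
[[0.999, -0.037, 0.005], [-0.037, -0.999, -0.001], [0.005, 0.001, -1.0]]
[array([-0.8, -0.8, 98.3]), array([ 0.0014, -0.005 , -0.002 ])]
in pocket (array([618.1, -49.3]), 28.0, 'mean', array([625.9, -45. ], dtype=float32), 210, 'z', 0.1108)
in pocket (array([619.7, -50.5]), 30.4, 'mean', array([631.3, -52.9], dtype=float32), 226, 'z', 0.112)
```

View pics/scene6.png

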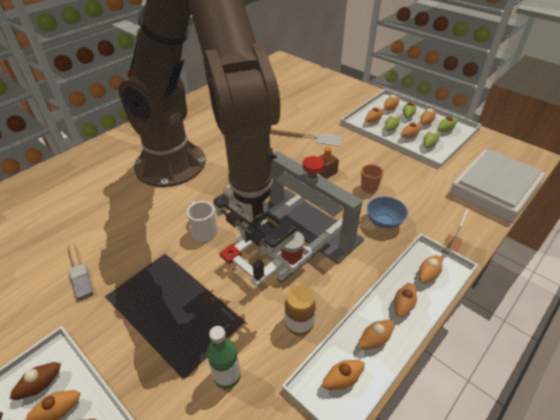

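The slate is empty, and the red tin shows in its pocket at (291,247). The gripper is over the post. I'll grip it and slide the carriage in.

play_rows(motion=[[0,-0.5,-1,40,0,0,0],[0,-0.5,-1,75,0,-0.005,0],[0,-0.5,-1,96,0,-0.005,0],[0,-0.5,-1,98,0,-0.005,0],[0,-0.5,-1,98,0,-0.005,0],[-1,-0.5,-1,98,0,-0.005,0],[-1,-0.5,-1,98,0,-0.005,0],[-1,-0.5,-1,98,0,-0.005,0],[-1,-0.5,-1,98,0,-0.005,0]], force=10)

```text
clock: 24.95
position: [0.6023, -0.1604, 0.0738]
ee_rot: [3.14, -0.057, -0.001]
force: [-16.5, 0.9, 8.9]
width: 0.204
```

```bash
python3 -c "
from h import *
st()"
```

```text
t 24.95 pos [ 0.6023 -0.1604  0.0738] F [-16.5   0.9   8.9] w 0.204 j [-0.2   0.64  0.57  1.77 -0.44  0.86  0.54]
[[0.999, -0.036, -0.001], [-0.036, -0.999, -0.001], [-0.001, 0.001, -1.0]]
```

play_rows(motion=[[-1,-0.7,-5,0,0,0,0],[-1,-0.7,-15,0,0,0,0],[-1,-0.7,-29,0,0,0,0],[-1,-0.7,-43,0,0,0,0],[-1,-0.7,-57,0,0,0,0],[-1,-0.7,-70,0,0,0,0],[-1,-0.7,-80,0,0,0,0],[-1,-0.7,-85,0,0,0,0],[-1,-0.7,-85,0,0,0,0]])

```text
clock: 25.85
position: [0.6048, -0.0736, 0.0739]
ee_rot: [-3.141, 0.054, 0.001]
force: [-0.2, 2.7, 2.9]
width: 0.195
```

```bash
python3 -c "
from h import *
st();print(rel([.6073,-.0105,.0738],-.034))"
```

```text
t 25.85 pos [ 0.6048 -0.0736  0.0739] F [-0.2  2.7  2.9] w 0.195 j [-0.35  0.63  0.58  1.81 -0.44  0.84  0.41]
[[0.999, -0.034, -0.001], [-0.034, -0.999, 0.0], [-0.001, -0.0, -1.0]]
[array([  0.3, -63.1,   0.1]), array([-0.0003,  0.0006, -0.0003])]
```

play_rows(motion=[[-1,0,-12,0,0,0,0],[-1,0,-24,0,0,0,0],[-1,0,-36,0,0,0,0],[-1,0,-47,0,0,0,0],[-1,0,-55,0,0,0,0],[-1,0,-60,0,0,0,0],[-1,0,-63,0,0,0,0],[-1,0,-63,0,0,0,0],[-1,0,-63,0,0,0,0]])

```text
clock: 26.75
position: [0.6069, -0.0099, 0.074]
ee_rot: [-3.14, 0.053, 0.001]
force: [-1.8, 2.4, 5.0]
width: 0.195
```

```bash
python3 -c "
from h import *
st();print(rel([.6073,-.0105,.0738],-.034))"
```

```text
t 26.75 pos [ 0.6069 -0.0099  0.074 ] F [-1.8  2.4  5. ] w 0.195 j [-0.46  0.62  0.58  1.81 -0.45  0.84  0.31]
[[0.999, -0.034, -0.001], [-0.034, -0.999, 0.001], [-0.001, -0.001, -1.0]]
[array([0.4, 0.6, 0.2]), array([-0.0014,  0.0009,  0.0001])]
```

play_rows(motion=[[-0.4,0,0,0,0,0,0],[0,0,0,0,0,0,0],[0,0,0,-10,0,0,0],[0,0,0,-50,0,0,0],[0,0,20,-95,0,0,0],[0,-20,30,-140,0,0,0],[0,-50,30,-180,0,0,0],[0,-95,20,-220,0,0,0],[0,-140,0,-225,0,0,0],[0,-180,-20,-225,0,0,0]])

```text
clock: 27.75
position: [0.4305, 0.0134, 0.3007]
ee_rot: [-3.139, 0.058, -0.004]
force: [0.5, 1.1, 0.9]
width: 0.498
```

```bash
python3 -c "
from h import *
st();print(rel([.4347,.3285,.30],-.034))"
```

```text
t 27.75 pos [0.4305 0.0134 0.3007] F [0.5 1.1 0.9] w 0.498 j [-0.83  0.02  0.71  1.94 -0.01  1.19 -0.15]
[[0.999, -0.037, 0.002], [-0.037, -0.999, 0.002], [0.002, -0.002, -1.0]]
[array([  -7.4, -315.1,    1.4]), array([-0.0023, -0.0023, -0.0027])]
```

play_rows(motion=[[0,-1,-45,0,0,0,0],[0,-2,-90,0,0,0,0],[0,-3,-135,0,0,0,0],[0,-4,-180,0,0,0,0],[0,-5,-225,0,0,0,0],[0,-6,-270,0,0,0,0],[0,-7,-315,10,0,0,0],[0,-7,-315,60,0,0,0],[0,-7,-315,110,0,0,0],[0,-7,-315,150,0,0,0]])

```text
clock: 28.75
position: [0.4349, 0.3283, 0.1496]
ee_rot: [-3.14, 0.057, -0.003]
force: [0.2, 0.1, -0.2]
width: 0.501
```

```bash
python3 look.py 7 | head -2; python3 - <<'E'
from h import *
print(rel([.4347,.3285,.064],-.034))
for n in ['top','scene']:
    d=np.load(n+'7.npz');w=d['w'];hsv=cv2.cvtColor(d['img'],cv2.COLOR_BGR2HSV).astype(int);H,S=hsv[...,0],hsv[...,1]
    red=((H<8)|(H>172))&(S>140); ye=(H>18)&(H<32)&(S>150)
    print(n,'redkn',rect(w,box(w,.38,.56,-.1,.1,.05,.062)&red))
    m=box(w,.66-.27,.47,-.1,.12,-.01,.015)&ye
    if m.sum()>5: print('stripe',rect(w,m))
    print('post',rect(w,box(w,.57,.65,-.05,.03,.100,.110)))
    print('pinhead',circ(w,box(w,.38,.5,.26,.38,.088,.108)))
    i=d['img']; cv2.imwrite('pics/c7%s.png'%n,cv2.resize(i[130:290,190:360] if n=='top' else i[130:290,200:370],None,fx=2.3,fy=2.3))
cv2.imwrite('pics/c7.png',np.hstack([cv2.imread('pics/c7top.png'),cv2.imread('pics/c7scene.png')]))
E
```

```text
t 28.75 pos [0.4349 0.3283 0.1496] F [ 0.2  0.1 -0.2] w 0.501 j [-1.08  0.4   0.45  1.9  -0.22  0.89 -0.56]
[[0.999, -0.037, 0.002], [-0.037, -0.999, 0.001], [0.002, -0.001, -1.0]]
[array([ 2.2, -2.5, 83.4]), array([ 0.0043,  0.0035, -0.0031])]
top redkn (array([496.1,  -7.8]), array([43.5, 39.5]), 87.3, 262, 'zmed', 0.0551, 'mean', array([496. ,  -7.7], dtype=float32))
stripe (array([435.3,  -5.3]), array([32.6,  5. ]), 0.73, 33, 'zmed', 0.0046, 'mean', array([435.6,  -5.1], dtype=float32))
post (array([605.8, -10.5]), array([17.2, 23.8]), 0.28, 82, 'zmed', 0.1053, 'mean', array([605.3, -10.5], dtype=float32))
pinhead (array([432.9, 327.1]), 12.0, 'mean', array([432.5, 326.7], dtype=float32), 89, 'z', 0.0943)
scene redkn (array([499.5,  -4.8]), array([40.5, 46.7]), 3.01, 143, 'zmed', 0.056, 'mean', array([500.8,  -7.5], dtype=float32))
post (array([609. ,  -8.3]), array([25.6, 18.5]), 89.36, 65, 'zmed', 0.1064, 'mean', array([610.3,  -9.8], dtype=float32))
pinhead (array([437.7, 329.1]), 11.2, 'mean', array([438.8, 328.3], dtype=float32), 37, 'z', 0.0963)
```

View pics/c7.png

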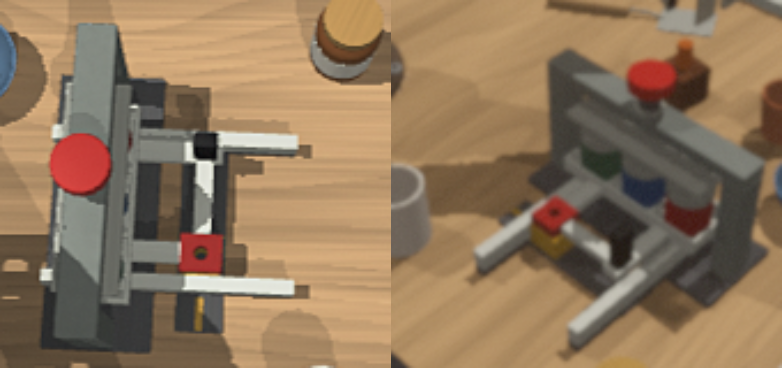

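All three tins stand under the plate (crop: green, blue and red at (602,155), (645,180), (690,210)). The red knuckle lies over the yellow one, and the stripe line (y=-7.3 mm at the hole) agrees with the red knuckle's -7.8 mm. Next I grip the pin.

play_rows(motion=[[0,0,0,30,0,0,0],[0,0,0,60,0,0,0],[0,0,0,80,0,0,0],[0,0,0,85.5,0,0,0],[0,0,0,85.5,0,0,0],[-0.3,0,0,85.5,0,0,0],[-0.6,0,0,85.5,0,0,0],[-0.9,0,0,85.5,0,0,0],[-0.9,0,0,85.5,0,0,0],[-0.9,0,0,85.5,0,0,0]], force=25)

```text
clock: 29.85
position: [0.4329, 0.3265, 0.0628]
ee_rot: [3.138, -0.058, -0.004]
force: [-0.4, -0.2, 7.3]
width: 0.257
```

```bash
python3 -c "
from h import *
st()"
```

```text
t 29.85 pos [0.4329 0.3265 0.0628] F [-0.4 -0.2  7.3] w 0.257 j [-1.03  0.52  0.39  1.97 -0.3   0.71 -0.49]
[[0.999, -0.037, -0.003], [-0.037, -0.999, -0.003], [-0.003, 0.003, -1.0]]
```

play_rows(motion=[[-0.9,0,0,-10,0,0,0],[-0.9,0,0,-30,0,0,0],[-0.9,0,0,-60,0,0,0],[-0.9,0,0,-100,0,0,0],[-0.9,0,0,-145,0,0,0],[-0.9,0,0,-190,0,0,0],[-0.9,0,0,-230,0,0,0],[-0.9,0,0,-235,0,0,0],[-0.9,0,0,-235,0,0,0]])

```text
clock: 30.75
position: [0.4338, 0.3273, 0.2993]
ee_rot: [3.14, -0.058, -0.002]
force: [-0.1, -0.8, -1.6]
width: 0.255
```

```bash
python3 - <<'E'
from h import *
st();print(rel([.4973,-.008,.29],-.034))
for n in ['top','scene']:
    p=arm.get_image(n);save(p,n+'8');w=cloud(p);hsv=cv2.cvtColor(p['img'],cv2.COLOR_BGR2HSV).astype(int);H,S,V=hsv[...,0],hsv[...,1],hsv[...,2]
    m=box(w,.36,.52,.24,.42,.2,.36)
    o=(H>4)&(H<16)&(S>170)&(V>120)
    print(n,m.sum(),(m&o).sum(), (np.round(np.median(w[m&o],0),3),np.round(np.nanmin(w[m&o],0),3),np.round(np.nanmax(w[m&o],0),3)) if (m&o).sum() else '')
E
python3 -c "
import cv2,numpy as np
a=cv2.imread('pics/scene8.png')[70:220,260:400];b=cv2.imread('pics/top8.png')[190:340,50:190]
cv2.imwrite('pics/c8.png',cv2.resize(np.hstack([a,b]),None,fx=2.8,fy=2.8))"
```

```text
t 30.75 pos [0.4338 0.3273 0.2993] F [-0.1 -0.8 -1.6] w 0.255 j [-1.14  0.26  0.51  1.69 -0.13  1.23 -0.64]
[[0.999, -0.037, -0.001], [-0.037, -0.999, -0.001], [-0.001, 0.001, -1.0]]
[array([ 75.9, 332.7,   9.6]), array([ 0.001 ,  0.001 , -0.0031])]
top 211 0 
scene 409 6 (array([0.435, 0.322, 0.331]), array([0.432, 0.321, 0.329]), array([0.44 , 0.328, 0.333]))
```

View pics/c8.png

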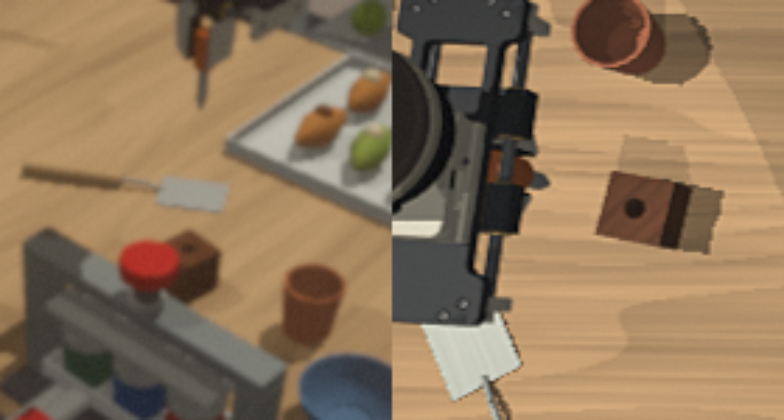

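The pin hangs upright in the fingers and the holder hole is empty. I'll carry it over the beam to a hover above the red hole.

play_rows(motion=[[-0.9,9,42,0,0,0,0],[-0.9,19,84,0,0,0,0],[-0.9,28,126,0,0,0,0],[-0.9,38,168,0,0,0,0],[-0.9,48,210,0,0,0,0],[-0.9,57,252,0,0,0,0],[-0.9,67,294,0,0,0,0],[-0.9,76,333,0,0,0,0],[-0.9,76,333,30,0,0,0],[-0.9,76,333,75,0,0,0]])

```text
clock: 31.85
position: [0.4969, -0.0109, 0.2226]
ee_rot: [3.137, -0.063, -0.002]
force: [0.6, 1.5, -1.4]
width: 0.255
```

```bash
python3 - <<'E'
from h import *
st();print(rel([.4973,-.0080,.132],-.034))
E
```

```text
t 31.85 pos [ 0.4969 -0.0109  0.2226] F [ 0.6  1.5 -1.4] w 0.255 j [-0.64  0.26  0.69  1.92 -0.19  1.03  0.09]
[[0.999, -0.04, -0.001], [-0.04, -0.999, -0.004], [-0.001, 0.004, -1.0]]
[array([ 0.4, -3.3, 90.6]), array([ 0.0043,  0.0013, -0.0063])]
```

play_rows(motion=[[-0.9,0.5,-3,30,0,0,0],[-0.9,0.5,-3,60,0.004,0,-0.006],[-0.9,0.5,-3,85,0.004,0,-0.006],[-0.9,0.5,-3,88,0.004,0,-0.006],[-0.9,0.5,-3,88,0.004,0,-0.006]])

```text
clock: 32.35
position: [0.4963, -0.0086, 0.1337]
ee_rot: [3.14, -0.055, -0.007]
force: [-0.7, 0.2, -0.1]
width: 0.252
```

```bash
python3 - <<'E'
from h import *
st();print(rel([.4973,-.0080,.12],-.034))
for n in ['top','scene']:
    p=arm.get_image(n);save(p,n+'9');np.savez(n+'9.npz',w=cloud(p),img=p['img'])
a=cv2.imread('pics/scene9.png')[150:270,200:320];b=cv2.imread('pics/top9.png')[180:300,260:380]
cv2.imwrite('pics/c9.png',cv2.resize(np.hstack([a,b]),None,fx=3.3,fy=3.3))
E
```

```text
t 32.35 pos [ 0.4963 -0.0086  0.1337] F [-0.7  0.2 -0.1] w 0.252 j [-0.58  0.38  0.64  2.03 -0.3   0.83  0.2 ]
[[0.999, -0.035, -0.004], [-0.035, -0.999, -0.001], [-0.004, 0.001, -1.0]]
[array([ 1. , -0.7, 13.7]), array([ 0.0014,  0.0043, -0.0008])]
```

View pics/c9.png

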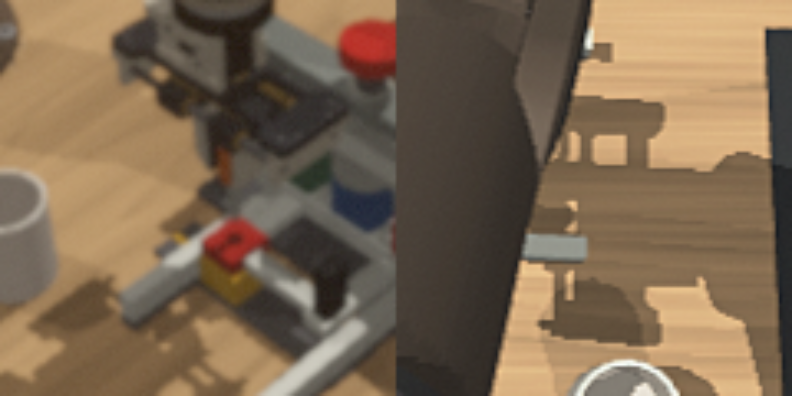

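```bash
python3 - <<'E'
from h import *
p=arm.get_image('scene')
def pr(X): return cv2.projectPoints(np.array([X],float),np.array(p['rvec'],float),np.array(p['tvec'],float),p['K'],None)[0].ravel().round(1)
for k,X in dict(hole=(.4975,-.0068,.056),tip=(.4963,-.007,.077),headbot=(.4963,-.007,.127),headmid=(.4963,-.007,.147)).items(): print(k,pr(X),(pr(X)-[200,150])*3.3)
cv2.imwrite('pics/c10.png',cv2.resize(p['img'][180:240,240:320],None,fx=8,fy=8,interpolation=cv2.INTER_CUBIC))
w=cloud(p);hsv=cv2.cvtColor(p['img'],cv2.COLOR_BGR2HSV).astype(int);H,S,V=hsv[...,0],hsv[...,1],hsv[...,2]
m=(H>4)&(H<16)&(S>150)&box(w,.46,.54,-.05,.04,.1,.2)
print(m.sum(),np.argwhere(m).mean(0),np.round(w[m].mean(0),4), np.round(w[m].min(0),3),np.round(w[m].max(0),3))
E
```

```text
hole [270.  222.1] [231.   237.93]
tip [269.4 216.7] [229.02 220.11]
headbot [268.9 203.6] [227.37 176.88]
headmid [268.7 198.2] [226.71 159.06]
32 [198.8125 267.5625] [ 0.4977 -0.0126  0.1494] [ 0.487 -0.016  0.132] [ 0.505 -0.008  0.165]
```

View pics/c10.png

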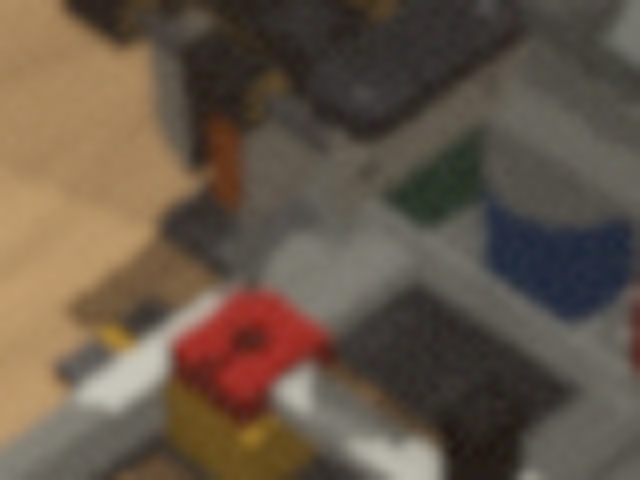

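The projection of the expected tip and head matches what the scene view shows, with the hole at (271,222) px. I'll lower the pin in stages while watching the force.

play_rows(motion=[[-0.9,1,-0.5,7,0,0.004,0],[-0.9,1,-0.5,13,0,0.004,0],[-0.9,1,-0.5,17,0,0.004,0],[-0.9,1,-0.5,21,0,0.004,0],[-0.9,1,-0.5,25,0,0.004,0],[-0.9,1,-0.5,28,0,0.004,0],[-0.9,1,-0.5,28,0,0.004,0]])

```text
clock: 33.2
position: [0.4989, -0.0079, 0.1071]
ee_rot: [3.141, -0.054, 0.005]
force: [0.1, -0.9, -0.3]
width: 0.253
```

```bash
python3 -c "
from h import *
st();print(rel([.4973,-.0083,.0628],-.034))"
```

```text
t 33.2 pos [ 0.4989 -0.0079  0.1071] F [ 0.1 -0.9 -0.3] w 0.253 j [-0.55  0.42  0.61  2.06 -0.34  0.76  0.23]
[[0.999, -0.034, 0.003], [-0.034, -0.999, -0.0], [0.004, 0.0, -1.0]]
[array([-1.7,  0.4, 44.3]), array([ 0.0002, -0.0035, -0.0004])]
```

play_rows(motion=[[-0.9,-1,0.4,4,0,-0.003,0],[-0.9,-1,0.4,8,0,-0.003,0],[-0.9,-1,0.4,12,0,-0.003,0],[-0.9,-1,0.4,16,0,-0.003,0],[-0.9,-1,0.4,20,0,-0.003,0],[-0.9,-1,0.4,20,0,-0.003,0]])

```text
clock: 33.8
position: [0.4976, -0.0083, 0.0865]
ee_rot: [3.141, -0.054, -0.001]
force: [-0.6, -0.6, -1.4]
width: 0.259
```

```bash
python3 -c "
from h import *
st();print(rel([.4973,-.0083,.0628],-.034))"
```

```text
t 33.8 pos [ 0.4976 -0.0083  0.0865] F [-0.6 -0.6 -1.4] w 0.259 j [-0.53  0.45  0.58  2.07 -0.37  0.72  0.26]
[[0.999, -0.034, -0.0], [-0.034, -0.999, -0.0], [-0.0, 0.0, -1.0]]
[array([-0.2, -0. , 23.7]), array([ 0.0005,  0.0004, -0.0005])]
```

play_rows(motion=[[-0.9,0,0,4,0,0,0],[-0.9,0,0,8,0,0,0],[-0.9,0,0,12,0,0,0],[-0.9,0,0,16,0,0,0],[-0.9,0,0,20,0,0,0],[-0.9,0,0,22,0,0,0],[-0.9,0,0,22,0,0,0]])

```text
clock: 34.5
position: [0.4973, -0.0084, 0.0642]
ee_rot: [3.141, -0.054, -0.002]
force: [-0.8, -1.1, -2.4]
width: 0.255
```

```bash
python3 -c "
from h import *
st()"
```

```text
t 34.5 pos [ 0.4973 -0.0084  0.0642] F [-0.8 -1.1 -2.4] w 0.255 j [-0.5   0.49  0.56  2.09 -0.4   0.67  0.29]
[[0.999, -0.035, -0.001], [-0.035, -0.999, -0.001], [-0.001, 0.001, -1.0]]
```

play_rows(motion=[[-0.9,0,0,1,0,0,0],[-0.9,0,0,2,0,0,0],[-0.9,0,0,2.5,0,0,0],[-0.9,0,0,2.5,0,0,0]])

```text
clock: 34.9
position: [0.4974, -0.0085, 0.0627]
ee_rot: [-3.141, 0.055, 0.001]
force: [-5.4, -2.1, 16.2]
width: 0.259
```

play_rows(motion=[[-0.5,0,0,0,0,0,0],[-0.2,0,0,0,0,0,0],[0,0,0,0,0,0,0],[0,0,0,-20,0,0,0],[0,0,0,-60,0,0,0],[0,0,0,-105,0,0,0],[0,0,0,-150,0,0,0],[0,0,0,-195,0,0,0],[-0.5,0,0,-240,0,0,0],[-1,-20,20,-250,0,0,0]])

```text
clock: 35.9
position: [0.4806, -0.0256, 0.3171]
ee_rot: [-3.14, 0.048, -0.012]
force: [0.3, -0.3, -0.2]
width: 0.372
```

```bash
python3 - <<'E'
from h import *
st();print(rel([.5512,.1012,.30],-.034))
for n in ['top','scene']:
    p=arm.get_image(n);w=cloud(p);save(p,n+'11')
    print(n,'pinhead',circ(w,box(w,.46,.54,-.05,.04,.088,.108)),'redZ',np.nanmax(w[box(w,.46,.54,-.05,.04,.04,.13)][:,2]))
E
```

```text
t 35.9 pos [ 0.4806 -0.0256  0.3171] F [ 0.3 -0.3 -0.2] w 0.372 j [-0.7   0.12  0.74  1.81 -0.09  1.23  0.03]
[[1.0, -0.031, 0.007], [-0.031, -1.0, 0.001], [0.007, -0.002, -1.0]]
[array([  66.5, -128.9,   17.8]), array([-0.0016, -0.0074,  0.0033])]h.py:31: RuntimeWarning: Mean of empty slice.
  c,r=cv2.minEnclosingCircle(pts); return np.round(c,1),round(r,1),'mean',np.round(pts.mean(0),1),len(pts),'z',round(float(np.nanmedian(w[m][:,2])),4)
  ret = um.true_divide(
  return np.nanmean(a, axis, out=out, keepdims=keepdims)
Traceback (most recent call last):
ValueError: zero-size array to reduction operation fmax which has no identity
```

play_rows(motion=[[-1,17,-32,0,0,0,0],[-1,34,-65,0,0,0,0],[-1,50,-97,0,0,0,0],[-1,66,-129,0,0,-0.007,0],[-1,66,-129,18,0,-0.007,0],[-1,66,-129,40,0,-0.007,0],[-1,66,-129,40,0,-0.007,0]])

```text
clock: 36.65
position: [0.5456, 0.0955, 0.2742]
ee_rot: [3.141, -0.058, -0.012]
force: [-0.5, -0.6, 0.1]
width: 0.005
```

```bash
python3 - <<'E'
from h import *
st();print(rel([.5512,.1012,.236],-.034))
for n in ['top','scene']:
    p=arm.get_image(n);w=cloud(p);save(p,n+'11')
    m=box(w,.46,.54,-.05,.04,.085,.108)
    if m.sum()>5: print(n,'pinhead',circ(w,m))
    m=box(w,.50,.60,.04,.16,.225,.245)
    if m.sum()>5: print(n,'knob',circ(w,m))
a=cv2.imread('pics/scene11.png')[130:270,200:370]
cv2.imwrite('pics/c11.png',cv2.resize(a,None,fx=4,fy=4))
E
```

```text
t 36.65 pos [0.5456 0.0955 0.2742] F [-0.5 -0.6  0.1] w 0.005 j [-0.77  0.32  0.67  1.71 -0.21  1.19 -0.08]
[[0.999, -0.037, -0.007], [-0.037, -0.999, -0.0], [-0.007, 0.001, -1.0]]
[array([ 5.7, -6. , 38.1]), array([ 0.0007,  0.0073, -0.0027])]
top pinhead (array([496. ,  -6.5]), 11.6, 'mean', array([495.6,  -6.5], dtype=float32), 83, 'z', 0.0949)
scene pinhead (array([500. ,  -3.8]), 13.1, 'mean', array([501.7,  -5.7], dtype=float32), 65, 'z', 0.0954)
scene knob (array([553.9, 102.5]), 27.9, 'mean', array([556.2,  99. ], dtype=float32), 275, 'z', 0.2349)
```

View pics/c11.png

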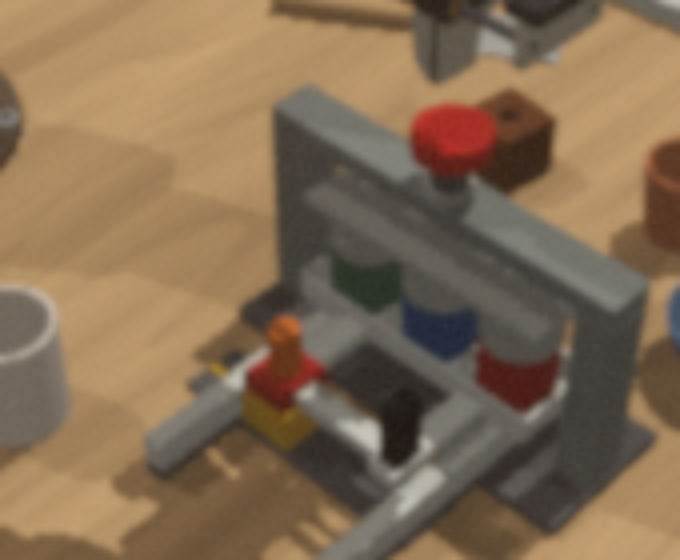

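The pin is fully home: head top at 0.095 m, the same reading as in the holder, and sitting on the red knuckle. The tins stand upright under the plate. Now I press the knob.

play_rows(motion=[[-1,5.7,-6,15,0,0.007,0],[-1,5.7,-6,30,0,0.007,0],[-1,5.7,-6,36,0,0.007,0],[-1,5.7,-6,38,0,0.007,0],[-1,5.7,-6,40,0,0.007,0],[-1,5.7,-6,40,0,0.007,0]])

```text
clock: 37.35
position: [0.5531, 0.1008, 0.2377]
ee_rot: [-3.14, 0.059, -0.007]
force: [0.4, -0.9, 0.0]
width: 0.004
```

```bash
python3 -c "
from h import *
st();print(rel([.5512,.1012,.213],-.034))"
```

```text
t 37.35 pos [0.5531 0.1008 0.2377] F [ 0.4 -0.9  0. ] w 0.004 j [-0.76  0.36  0.66  1.76 -0.24  1.11 -0.06]
[[0.999, -0.038, 0.004], [-0.038, -0.999, 0.001], [0.004, -0.001, -1.0]]
[array([-2. , -0.3, 24.6]), array([-0.0012, -0.0044, -0.0039])]
```

play_rows(motion=[[-1,-1.5,0,3,0,-0.004,0],[-1,-1.5,0,6,0,-0.004,0],[-1,-1.5,0,9,0,-0.004,0],[-1,-1.5,0,12,0,-0.004,0],[-1,-1.5,0,14,0,-0.004,0],[-1,-1.5,0,16,0,-0.004,0],[-1,-1.5,0,18,0,-0.004,0],[-1,-1.5,0,19,0,-0.004,0],[-1,-1.5,0,20,0,-0.004,0],[-1,-1.5,0,20,0,-0.004,0]])

```text
clock: 38.35
position: [0.5521, 0.1008, 0.2184]
ee_rot: [-3.139, 0.06, -0.002]
force: [-1.5, -0.3, 9.7]
width: 0.004
```

```bash
python3 -c "
from h import *
st();print(rel([.5512,.1012,.2115],-.034))"
```

```text
t 38.35 pos [0.5521 0.1008 0.2184] F [-1.5 -0.3  9.7] w 0.004 j [-0.75  0.38  0.65  1.78 -0.26  1.07 -0.05]
[[0.999, -0.038, 0.002], [-0.038, -0.999, 0.002], [0.001, -0.002, -1.0]]
[array([-0.9, -0.3,  6.9]), array([-0.0019, -0.0015, -0.004 ])]
```

play_rows(motion=[[-1,-1,0,1.5,0,0,0],[-1,-1,0,3,0,0,0],[-1,-1,0,4.5,0,0,0],[-1,-1,0,6,0,0,0],[-1,-1,0,7,0,0,0],[-1,-1,0,8,0,0,0],[-1,-1,0,8,0,0,0]])

```text
clock: 39.05
position: [0.5521, 0.1008, 0.2131]
ee_rot: [-3.137, 0.06, -0.007]
force: [-7.6, -0.1, 28.8]
width: 0.006
```

```bash
python3 -c "
from h import *
st()"
```

```text
t 39.05 pos [0.5521 0.1008 0.2131] F [-7.6 -0.1 28.8] w 0.006 j [-0.75  0.38  0.65  1.79 -0.26  1.05 -0.04]
[[0.999, -0.038, 0.004], [-0.038, -0.999, 0.004], [0.004, -0.004, -1.0]]
```

play_rows(motion=[[-1,-0.5,0,2,0,0,0],[-1,-0.5,0,2.6,0,0,0],[-1,-0.5,0,2.6,0,0,0],[-1,-0.5,0,2.6,0,0,0]])

```text
clock: 39.45
position: [0.5522, 0.1008, 0.2131]
ee_rot: [-3.135, 0.06, -0.009]
force: [-10.7, -1.6, 30.4]
width: 0.011
```

```bash
python3 - <<'E'
from h import *
st()
p=arm.get_image('scene');w=cloud(p);m=box(w,.50,.60,.04,.16,.2,.25)
hsv=cv2.cvtColor(p['img'],cv2.COLOR_BGR2HSV).astype(int);H,S=hsv[...,0],hsv[...,1];m&=((H<8)|(H>172))&(S>140)
print('knob z pct',np.percentile(w[m][:,2],[5,50,80,95]).round(4),m.sum())
p=arm.get_image('top');w=cloud(p)
E
```

```text
t 39.45 pos [0.5522 0.1008 0.2131] F [-10.7  -1.6  30.4] w 0.011 j [-0.75  0.38  0.64  1.79 -0.26  1.05 -0.04]
[[0.999, -0.038, 0.006], [-0.038, -0.999, 0.006], [0.006, -0.006, -1.0]]
knob z pct [0.2008 0.2119 0.2139 0.2152] 190
```

A rigid stop with 30 N and no further travel: 5.9 mm past meeting the lids, so they are home. Now a slow release, 10 mm/s.

play_rows(motion=[[-1,0,0,1.6,0,0,0],[-1,0,0,0.8,0,0,0],[-1,0,0,0,0,0,0],[-1,0,0,-0.8,0,0,0],[-1,0,0,-1.6,0,0,0],[-1,0,0,-2.4,0,0,0],[-1,0,0,-3.2,0,0,0],[-1,0,0,-4,0,0,0],[-1,0,0,-4.8,0,0,0],[-1,0,0,-5.6,0,0,0]])

```text
clock: 40.55
position: [0.5521, 0.1008, 0.219]
ee_rot: [-3.135, 0.06, -0.009]
force: [-2.3, -0.6, 7.1]
width: 0.003
```

play_rows(motion=[[-1,0,0,-0.5,0,0,0],[-1,0,0,-1.3,0,0,0],[-1,0,0,-2.1,0,0,0],[-1,0,0,-2.9,0,0,0],[-1,0,0,-3.7,0,0,0],[-1,0,0,-4.5,0,0,0],[-1,0,0,-5.3,0,0,0],[-1,0,0,-6.1,0,0,0],[-1,0,0,-6.9,0,0,0],[-1,0,0,-7.7,0,0,0]])

```text
clock: 41.55
position: [0.5521, 0.1009, 0.227]
ee_rot: [-3.134, 0.06, -0.009]
force: [-1.9, -0.2, 6.5]
width: 0.006
```

```bash
python3 - <<'E'
from h import *
st()
E
```

```text
t 41.55 pos [0.5521 0.1009 0.227 ] F [-1.9 -0.2  6.5] w 0.006 j [-0.75  0.36  0.65  1.78 -0.25  1.08 -0.05]
[[0.999, -0.038, 0.006], [-0.038, -0.999, 0.007], [0.006, -0.007, -1.0]]
```

play_rows(motion=[[-1,0,0,-0.5,0,0,0],[-1,0,0,-1.3,0,0,0],[-1,0,0,-2.1,0,0,0],[-1,0,0,-2.9,0,0,0],[-1,0,0,-3.7,0,0,0],[-1,0,0,-4.5,0,0,0],[-1,0,0,-5.3,0,0,0],[-1,0,0,-6.1,0,0,0],[-1,0,0,-6.9,0,0,0],[-1,0,0,-7.7,0,0,0]])

```text
clock: 42.55
position: [0.5521, 0.1008, 0.2347]
ee_rot: [-3.134, 0.06, -0.01]
force: [-0.6, 0.5, 3.7]
width: 0.006
```

play_rows(motion=[[-1,0,0,-0.5,0,0,0],[-1,0,0,-1.3,0,0,0],[-1,0,0,-2.1,0,0,0],[-1,0,0,-2.9,0,0,0],[-1,0,0,-3.7,0,0,0],[-1,0,0,-5,0,0,0]])

```text
clock: 43.15
position: [0.552, 0.1008, 0.2396]
ee_rot: [-3.135, 0.06, -0.009]
force: [-0.7, 0.3, 0.6]
width: 0.005
```

```bash
python3 - <<'E'
from h import *
st()
E
```

```text
t 43.15 pos [0.552  0.1008 0.2396] F [-0.7  0.3  0.6] w 0.005 j [-0.76  0.35  0.66  1.76 -0.24  1.11 -0.06]
[[0.999, -0.038, 0.006], [-0.038, -0.999, 0.006], [0.006, -0.007, -1.0]]
```

The plunger is up with contact force zero. Now back to the pin.

play_rows(motion=[[-1,0,0,-20,0,0,0],[-0.5,0,0,-50,0,0,0],[0,-12,25,-60,0,0,0],[0,-25,55,-60,0,0,0],[0,-38,85,-60,0,0,0],[0,-50,108,-60,0,0,0],[0,-50,108,-40,0,0.006,0],[0,-50,108,0,0,0.006,0],[0,-50,108,45,0,0.006,0],[0,-50,108,75,0,0.006,0]])

```text
clock: 44.15
position: [0.4971, -0.0047, 0.1614]
ee_rot: [-3.135, 0.06, -0.016]
force: [0.1, 1.2, 0.3]
width: 0.497
```

```bash
python3 - <<'E'
from h import *
st();print(rel([.4974,-.0085,.063],-.034))
E
```

```text
t 44.15 pos [ 0.4971 -0.0047  0.1614] F [0.1 1.2 0.3] w 0.497 j [-0.62  0.33  0.67  2.01 -0.28  0.88  0.17]
[[0.999, -0.038, 0.01], [-0.038, -0.999, 0.006], [0.01, -0.006, -1.0]]
[array([-0.5,  4.5, 98.3]), array([-0.0064, -0.01  , -0.0042])]
```

play_rows(motion=[[0,-0.5,4.5,20,-0.006,-0.01,0],[0,-0.5,4.5,55,-0.006,-0.01,0],[0,-0.5,4.5,85,-0.006,-0.01,0],[0,-0.5,4.5,97,-0.006,-0.01,0],[0,-0.5,4.5,98,-0.006,-0.01,0],[0,-0.5,4.5,98,-0.006,-0.01,0]])

```text
clock: 44.75
position: [0.498, -0.0087, 0.0642]
ee_rot: [-3.14, 0.06, -0.001]
force: [-0.3, 0.3, 0.4]
width: 0.498
```

```bash
python3 - <<'E'
from h import *
st();print(rel([.4974,-.0085,.063],-.034))
E
```

```text
t 44.75 pos [ 0.498  -0.0087  0.0642] F [-0.3  0.3  0.4] w 0.498 j [-0.51  0.49  0.57  2.09 -0.42  0.67  0.3 ]
[[0.999, -0.038, 0.001], [-0.038, -0.999, 0.001], [0.001, -0.001, -1.0]]
[array([-0.6, -0.2,  1.2]), array([-0.0006, -0.0008, -0.0043])]
```

play_rows(motion=[[-0.4,0,0,0,0,0,0],[-0.7,0,0,0,0,0,0],[-0.9,0,0,0,0,0,0],[-0.9,0,0,0,0,0,0],[-0.9,0,0,0,0,0,0]], force=25)

```text
clock: 45.25
position: [0.4982, -0.0086, 0.0647]
ee_rot: [-3.14, 0.06, -0.002]
force: [-1.9, 0.9, 6.2]
width: 0.255
```

```bash
python3 - <<'E'
from h import *
st()
d=np.load('top0.npz')
# holder hole from pictures taken with the pin lifted (depth-plane intersection with z=.056)
for n in ['top','scene']:
    p=arm.get_image(n);Rm=cv2.Rodrigues(np.array(p['rvec'],float))[0];t=np.array(p['tvec']).ravel()
    C=-Rm.T@t
    i=cv2.imread('pics/%s8.png'%n);g=cv2.cvtColor(i,cv2.COLOR_BGR2GRAY).astype(float)
    X=cv2.projectPoints(np.array([[.4347,.3285,.056]]),np.array(p['rvec'],float),np.array(p['tvec'],float),p['K'],None)[0].ravel()
    u0,v0=X.round().astype(int);r=5
    sub=g[v0-r:v0+r+1,u0-r:u0+r+1];wt=np.clip(np.percentile(sub,40)-10-sub,0,None)
    vv,uu=np.mgrid[v0-r:v0+r+1,u0-r:u0+r+1];u=(uu*wt).sum()/wt.sum();v=(vv*wt).sum()/wt.sum()
    ray=Rm.T@np.linalg.inv(p['K'])@[u,v,1];s=(.056-C[2])/ray[2]
    print(n,X.round(1),(u.round(1),v.round(1)),(C+s*ray).round(4))
E
```

```text
t 45.25 pos [ 0.4982 -0.0086  0.0647] F [-1.9  0.9  6.2] w 0.255 j [-0.51  0.49  0.57  2.09 -0.42  0.67  0.3 ]
[[0.999, -0.038, 0.002], [-0.038, -0.999, 0.001], [0.001, -0.001, -1.0]]
top [136.5 263.1] (np.float64(136.2), np.float64(264.0)) [0.4325 0.3289 0.056 ]
scene [326.3 158.5] (np.float64(326.9), np.float64(158.3)) [0.4359 0.3306 0.056 ]
```

play_rows(motion=[[-0.9,0,0,-6,0,0,0],[-0.9,0,0,-16,0,0,0],[-0.9,0,0,-30,0,0,0],[-0.9,0,0,-50,0,0,0],[-0.9,0,0,-75,0,0,0],[-0.9,0,0,-115,0,0,0],[-0.9,0,0,-160,0,0,0],[-0.9,0,0,-205,0,0,0],[-0.9,0,0,-235,0,0,0],[-0.9,0,0,-235,0,0,0]])

```text
clock: 46.35
position: [0.4999, -0.0094, 0.3044]
ee_rot: [-3.138, 0.061, -0.014]
force: [0.0, -0.2, -1.2]
width: 0.256
```

```bash
python3 - <<'E'
from h import *
st();print(rel([.434,.3275,.3],-.034))
E
```

```text
t 46.35 pos [ 0.4999 -0.0094  0.3044] F [ 0.  -0.2 -1.2] w 0.256 j [-0.71  0.17  0.75  1.8  -0.13  1.21  0.04]
[[0.999, -0.039, 0.009], [-0.039, -0.999, 0.003], [0.009, -0.003, -1.0]]
[array([ -79. , -334.1,    4.7]), array([-0.0031, -0.0088, -0.0049])]
```

play_rows(motion=[[-0.9,-10,-42,0,0,0,0],[-0.9,-20,-84,0,0,0,0],[-0.9,-30,-126,0,0,0,0],[-0.9,-40,-168,0,0,0,0],[-0.9,-50,-210,0,0,0,0],[-0.9,-60,-252,0,0,0,0],[-0.9,-70,-294,0,0,0,0],[-0.9,-79,-334,0,-0.003,-0.009,0],[-0.9,-79,-334,40,-0.003,-0.009,0],[-0.9,-79,-334,90,-0.003,-0.009,0]])

```text
clock: 47.35
position: [0.435, 0.3298, 0.2147]
ee_rot: [-3.139, 0.056, -0.004]
force: [0.5, -0.5, -1.2]
width: 0.258
```

```bash
python3 - <<'E'
from h import *
st();print(rel([.434,.3275,.130],-.034))
E
```

```text
t 47.35 pos [0.435  0.3298 0.2147] F [ 0.5 -0.5 -1.2] w 0.258 j [-1.14  0.33  0.52  1.82 -0.19  1.04 -0.58]
[[0.999, -0.036, 0.003], [-0.036, -0.999, 0.002], [0.002, -0.003, -1.0]]
[array([-1.2,  2.5, 84.6]), array([-0.0026, -0.0025, -0.002 ])]
```

play_rows(motion=[[-0.9,-1,2,40,-0.002,-0.002,0],[-0.9,-1,2,75,-0.002,-0.002,0],[-0.9,-1,2,84,-0.002,-0.002,0],[-0.9,-1,2,90,-0.002,-0.002,0],[-0.9,-1,2,97,-0.002,-0.002,0],[-0.9,-1,2,103,-0.002,-0.002,0],[-0.9,-1,2,108,-0.002,-0.002,0],[-0.9,-1,2,112,-0.002,-0.002,0],[-0.9,-1,2,112,-0.002,-0.002,0]])

```text
clock: 48.25
position: [0.4341, 0.328, 0.1024]
ee_rot: [-3.141, 0.056, -0.0]
force: [-1.3, -0.4, -0.7]
width: 0.254
```

```bash
python3 - <<'E'
from h import *
st();print(rel([.434,.3275,.0647],-.034))
E
```

```text
t 48.25 pos [0.4341 0.328  0.1024] F [-1.3 -0.4 -0.7] w 0.254 j [-1.08  0.47  0.46  1.94 -0.29  0.79 -0.5 ]
[[0.999, -0.036, 0.0], [-0.036, -0.999, 0.0], [0.0, -0.0, -1.0]]
[array([-0.1,  0.5, 37.7]), array([-0.0004, -0.0002, -0.002 ])]
```

Tip is in the holder hole with no resistance; on down.

play_rows(motion=[[-0.9,0,0,6,0,0,0],[-0.9,0,0,12,0,0,0],[-0.9,0,0,18,0,0,0],[-0.9,0,0,24,0,0,0],[-0.9,0,0,29,0,0,0],[-0.9,0,0,33,0,0,0],[-0.9,0,0,36,0,0,0],[-0.9,0,0,38.5,0,0,0],[-0.9,0,0,39,0,0,0]])

```text
clock: 49.15
position: [0.4341, 0.3281, 0.0644]
ee_rot: [-3.14, 0.057, 0.0]
force: [-6.6, -3.8, 20.0]
width: 0.253
```

```bash
python3 - <<'E'
from h import *
st()
E
```

```text
t 49.15 pos [0.4341 0.3281 0.0644] F [-6.6 -3.8 20. ] w 0.253 j [-1.05  0.52  0.43  1.97 -0.33  0.71 -0.46]
[[0.999, -0.036, -0.0], [-0.036, -0.999, 0.001], [-0.0, -0.001, -1.0]]
```

Head is on the block. I'll release, rise, and go back to the carriage post.

play_rows(motion=[[-0.5,0,0,0,0,0,0],[-0.2,0,0,0,0,0,0],[0,0,0,0,0,0,0],[0,0,0,-20,0,0,0],[0,0,0,-60,0,0,0],[0,0,0,-105,0,0,0],[0,0,0,-150,0,0,0],[0,0,0,-195,0,0,0],[0,0,0,-240,0,0,0],[0,0,0,-240,0,0,0]])

```text
clock: 50.15
position: [0.4367, 0.3292, 0.3105]
ee_rot: [-3.133, 0.057, -0.01]
force: [0.9, -0.3, -0.5]
width: 0.501
```

play_rows(motion=[[0,20,40,0,0,0,0],[0,40,80,0,0,0,0],[0,60,120,0,0,0,0],[0,80,160,0,0,0,0],[0,100,200,0,0,0,0],[0,120,240,0,0,0,0],[0,140,280,0,0,0,0],[0,155,310,0,0,0,0],[0,172,345,0,0,0,0],[0,172,345,0,0,0,0]])

```text
clock: 51.15
position: [0.5967, -0.0285, 0.3084]
ee_rot: [-3.136, 0.07, -0.011]
force: [-0.7, -0.8, -0.2]
width: 0.495
```

```bash
python3 - <<'E'
from h import *
st();print(rel([.607,-.0105,.16],-.034))
for n in ['top','scene']:
    p=arm.get_image(n);w=cloud(p);save(p,n+'12')
    m=box(w,.38,.5,.26,.38,.085,.108)
    if m.sum()>5: print(n,'pinhead',circ(w,m))
    m=box(w,.57,.65,-.05,.03,.100,.110)
    if m.sum()>5: print(n,'post',rect(w,m))
E
```

```text
t 51.15 pos [ 0.5967 -0.0285  0.3084] F [-0.7 -0.8 -0.2] w 0.495 j [-0.53  0.37  0.71  1.57 -0.26  1.29  0.17]
[[0.999, -0.044, 0.007], [-0.044, -0.999, 0.005], [0.007, -0.005, -1.0]]
[array([  8.4, -17.7, 148.5]), array([-0.005 , -0.0071, -0.0105])]
top pinhead (array([433.2, 329.5]), 11.9, 'mean', array([432.8, 328.5], dtype=float32), 92, 'z', 0.0946)
scene post (array([610.,  -8.]), array([26.4, 16.7]), 86.92, 64, 'zmed', 0.1063, 'mean', array([610.4, -10. ], dtype=float32))
```

The pin is back fully (head top 0.0946 m, the same reading as at the start).

play_rows(motion=[[0,8,-18,40,-0.005,-0.007,-0.01],[0,8,-18,90,-0.005,-0.007,-0.01],[0,8,-18,135,-0.005,-0.007,-0.01],[0,8,-18,148,-0.005,-0.007,-0.01],[0,8,-18,148,-0.005,-0.007,-0.01]])

```text
clock: 51.75
position: [0.6043, -0.0027, 0.1589]
ee_rot: [-3.138, 0.043, 0.008]
force: [1.7, 0.5, 0.2]
width: 0.498
```

```bash
python3 - <<'E'
from h import *
st();print(rel([.607,-.0105,.073],-.034))
E
```

```text
t 51.75 pos [ 0.6043 -0.0027  0.1589] F [1.7 0.5 0.2] w 0.498 j [-0.51  0.52  0.63  1.74 -0.36  1.    0.23]
[[1.0, -0.027, -0.005], [-0.027, -1.0, 0.003], [-0.005, -0.003, -1.0]]
[array([ 3.4,  8. , 85.9]), array([-0.003 ,  0.005 ,  0.0066])]
```

play_rows(motion=[[0,3,8,10,-0.003,0.005,0.007],[0,3,8,40,-0.003,0.005,0.007],[0,3,8,75,-0.003,0.005,0.007],[0,3,8,86,-0.003,0.005,0.007],[0,3,8,86,-0.003,0.005,0.007],[-1,3,8,86,-0.003,0.005,0.007],[-1,3,8,86,-0.003,0.005,0.007],[-1,3,8,86,-0.003,0.005,0.007],[-1,3,8,86,-0.003,0.005,0.007]], force=10)

```text
clock: 52.65
position: [0.6072, -0.0104, 0.0738]
ee_rot: [-3.141, 0.054, -0.002]
force: [-0.7, 0.0, -0.6]
width: 0.198
```

```bash
python3 - <<'E'
from h import *
st();print(rel([.6021,-.1612,.073],-.034))
E
```

```text
t 52.65 pos [ 0.6072 -0.0104  0.0738] F [-0.7  0.  -0.6] w 0.198 j [-0.45  0.62  0.57  1.81 -0.44  0.83  0.3 ]
[[0.999, -0.034, 0.001], [-0.034, -0.999, 0.0], [0.001, -0.0, -1.0]]
[array([1.000e-01, 1.509e+02, 7.000e-01]), array([-0.0003, -0.0014, -0.0003])]
```

play_rows(motion=[[-1,0,5,0,0,0,0],[-1,0,15,0,0,0,0],[-1,0,29,0,0,0,0],[-1,0,43,0,0,0,0],[-1,0,57,0,0,0,0],[-1,0,70,0,0,0,0],[-1,0,80,0,0,0,0],[-1,0,85,0,0,0,0],[-1,0,85,0,0,0,0]])

```text
clock: 53.55
position: [0.6041, -0.0974, 0.0737]
ee_rot: [3.14, -0.057, 0.002]
force: [0.7, -1.7, -1.9]
width: 0.194
```

play_rows(motion=[[-1,0,12,0,0,0,0],[-1,0,24,0,0,0,0],[-1,0,36,0,0,0,0],[-1,0,47,0,0,0,0],[-1,0,56,0,0,0,0],[-1,0,62,0,0,0,0],[-1,0,66,0,0,0,0],[-1,0,69,0,0,0,0],[-1,0,69,0,0,0,0]])

```text
clock: 54.45
position: [0.6019, -0.1631, 0.0737]
ee_rot: [-3.138, 0.053, -0.001]
force: [1.8, 10.5, -1.1]
width: 0.195
```

```bash
python3 - <<'E'
from h import *
st()
E
```

```text
t 54.45 pos [ 0.6019 -0.1631  0.0737] F [ 1.8 10.5 -1.1] w 0.195 j [-0.18  0.64  0.56  1.77 -0.44  0.86  0.54]
[[0.999, -0.034, 0.001], [-0.034, -0.999, 0.003], [0.001, -0.003, -1.0]]
```

At the stop, fully out. I'll release and turn the gripper while backing off toward the slate, then check the lids.

play_rows(motion=[[-0.4,0,0,0,0,0,0],[0,0,0,0,0,0,0],[0,0,0,-10,0,0,0],[0,0,0,-50,0,0,0],[0.5,0,0,-95,0,0,0.13],[1,0,20,-130,0,0,0.27],[1,0,60,-130,0,0,0.41],[1,0,100,-130,0,0,0.55],[1,0,130,-130,0,0,0.69],[1,0,140,-130,0,0,0.83]])

```text
clock: 55.45
position: [0.5952, -0.3087, 0.2049]
ee_rot: [-2.845, 1.331, -0.002]
force: [0.1, 0.3, -0.4]
width: 0.967
```

```bash
cat > pk.py <<'E'
from h import *
import sys
def pk(tag):
    for n in ['top','scene']:
        p=arm.get_image(n);w=cloud(p);save(p,n+tag);np.savez(n+tag+'.npz',w=w,img=p['img'])
        for a in [(.43,.5085),(.51,.58),(.582,.66)]:
            m=box(w,*a,-.14,.06,.09,.12)
            if m.sum()>20: print(n,'pocket',circ(w,m))
        m=box(w,.30,.68,-.48,-.22,.05,.078).astype(np.uint8)
        k,l,s,c=cv2.connectedComponentsWithStats(m)
        for i in range(1,k):
            if s[i,4]>150: print(n,'slate',circ(w,l==i))
        if n=='scene': 
            m=box(w,.5,.7,-.25,-.05,.100,.111); print('post',rect(w,m) if m.sum()>9 else None)
pk(sys.argv[1])
E
python3 pk.py 13; python3 -c "
from h import *
st();print(rel([.6162,-.0512,.17],-1.604))"
```

```text
top pocket (array([544.1, -50.3]), 30.0, 'mean', array([543.9, -49.8], dtype=float32), 497, 'z', 0.1048)
top pocket (array([613.8, -52.4]), 30.3, 'mean', array([612.6, -52.7], dtype=float32), 501, 'z', 0.1048)
scene pocket (array([478.3, -44.4]), 30.8, 'mean', array([481.6, -48.8], dtype=float32), 349, 'z', 0.1059)
scene pocket (array([548.8, -47.8]), 30.7, 'mean', array([551.3, -51. ], dtype=float32), 377, 'z', 0.1059)
scene pocket (array([617.2, -50.3]), 30.8, 'mean', array([620.7, -53.6], dtype=float32), 406, 'z', 0.106)
post (array([ 574. , -111.1]), array([147.1, 121.9]), 0.07, 445, 'zmed', 0.106, 'mean', array([588.5, -79.8], dtype=float32))
t 55.55 pos [ 0.5959 -0.3065  0.2041] F [ 0.1 -0.3  0.1] w 0.994 j [-0.11  0.64  0.85  1.53 -0.5   1.21 -0.04]
[[0.645, -0.764, 0.001], [-0.764, -0.645, 0.001], [-0.0, -0.001, -1.0]]
[array([-182. , -180.1,   34.3]), array([-1.000e-03,  5.000e-04,  7.338e-01])]
```

View pics/scene13.png

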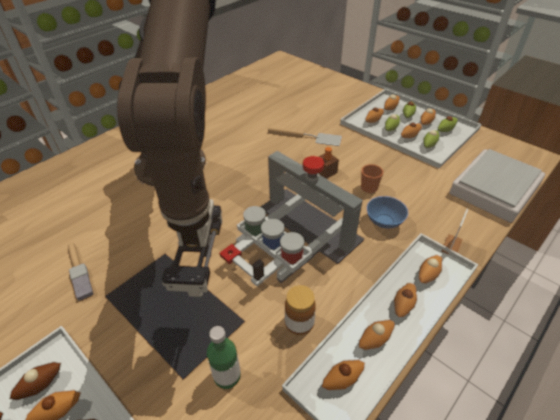

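The slate is empty and the three tins stand in the drawn-out carriage at (255,222), (272,237), (292,249). Both cameras show the lid tops 6 mm lower (0.112 to 0.106), so they are fully home. Now the tins go back, red first.

play_rows(motion=[[1,-30,-30,0,0,0,0.12],[1,-60,-60,0,0,0,0.25],[1,-90,-90,0,0,0,0.38],[1,-120,-120,0,0,0,0.5],[1,-150,-150,0,0,0,0.62],[1,-182,-180,10,0,0,0.734],[1,-182,-180,34,0,0,0.734],[1,-182,-180,70,0,0,0.734],[1,-182,-180,74,0,0,0.734]])

```text
clock: 56.45
position: [0.6139, -0.0485, 0.1272]
ee_rot: [2.19, -2.25, -0.008]
force: [-0.8, -0.2, -0.7]
width: 1.003
```

```bash
python3 -c "
from h import *
st();print(rel([.6162,-.0515,.069],-1.604))"
```

```text
t 56.45 pos [ 0.6139 -0.0485  0.1272] F [-0.8 -0.2 -0.7] w 1.003 j [-0.64  0.72  1.03  1.76 -0.7   1.08 -0.96]
[[-0.027, -1.0, -0.005], [-1.0, 0.027, 0.002], [-0.002, 0.005, -1.0]]
[array([ 3.1, -2.6, 58.2]), array([0.005, 0.002, 0.006])]
```

play_rows(motion=[[1,3,-2.5,5,0.005,0,0.006],[1,3,-2.5,30,0.005,0,0.006],[1,3,-2.5,55,0.005,0,0.006],[1,3,-2.5,58,0.005,0,0.006],[1,3,-2.5,58,0.005,0,0.006],[0.4,3,-2.5,58,0.005,0,0.006],[0,3,-2.5,58,0.005,0,0.006],[-0.5,3,-2.5,58,0.005,0,0.006],[-0.5,3,-2.5,58,0.005,0,0.006],[-0.5,3,-2.5,58,0.005,0,0.006]], force=20)

```text
clock: 57.45
position: [0.6162, -0.0513, 0.0695]
ee_rot: [-2.183, 2.256, 0.002]
force: [-1.4, 1.0, 3.4]
width: 0.646
```

```bash
python3 -c "
from h import *
st();print(rel([.5703,-.3655,.175],-1.604))"
```

```text
t 57.45 pos [ 0.6162 -0.0513  0.0695] F [-1.4  1.   3.4] w 0.646 j [-0.6   0.78  0.97  1.8  -0.77  0.99 -0.9 ]
[[-0.033, -0.999, 0.0], [-0.999, 0.033, 0.002], [-0.002, -0.0, -1.0]]
[array([ 315.3,   35.5, -106.2]), array([-0.0004,  0.0023,  0.0002])]
```

play_rows(motion=[[-0.5,0,0,-10,0,0,0],[-0.5,0,0,-40,0,0,0],[-0.5,0,0,-80,0,0,0],[-0.5,0,0,-110,0,0,0],[-0.5,45,5,-110,0,0,0],[-0.5,90,10,-110,0,0,0],[-0.5,135,15,-110,0,0,0],[-0.5,180,20,-110,0,0,0],[-0.5,225,25,-110,0,0,0],[-0.5,270,30,-110,0,0,0]])

```text
clock: 58.45
position: [0.5767, -0.3221, 0.1794]
ee_rot: [-2.183, 2.257, 0.002]
force: [1.8, 1.0, -2.1]
width: 0.652
```

```bash
python3 -c "
from h import *
st();print(rel([.5703,-.3655,.0275],-1.604))"
```

```text
t 58.45 pos [ 0.5767 -0.3221  0.1794] F [ 1.8  1.  -2.1] w 0.652 j [-0.15  0.71  1.01  1.59 -0.64  1.2  -0.62]
[[-0.033, -0.999, 0.0], [-0.999, 0.033, 0.002], [-0.002, -0.0, -1.0]]
[array([ 43.9,   5. , 151.8]), array([-0.0003,  0.0022,  0.0002])]
```

play_rows(motion=[[-0.5,44,5,20,0,0,0],[-0.5,44,5,60,0,0,0],[-0.5,44,5,100,0,0,0],[-0.5,44,5,125,0,0,0],[-0.5,44,5,138,0,0,0],[-0.5,44,5,145,0,0,0],[-0.5,44,5,149,0,0,0],[-0.5,44,5,151.5,0,0,0],[-0.5,44,5,152,0,0,0],[-0.5,44,5,152,0,0,0]])

```text
clock: 59.45
position: [0.5706, -0.3658, 0.0281]
ee_rot: [-2.183, 2.256, 0.0]
force: [-0.5, -0.3, -2.5]
width: 0.649
```

```bash
python3 -c "
from h import *
st()"
```

```text
t 59.45 pos [ 0.5706 -0.3658  0.0281] F [-0.5 -0.3 -2.5] w 0.649 j [-0.01  0.88  0.87  1.66 -0.79  0.98 -0.46]
[[-0.033, -0.999, 0.001], [-0.999, 0.033, 0.002], [-0.002, -0.001, -1.0]]
```

play_rows(motion=[[-0.5,0,0,1,0,0,0],[-0.5,0,0,1,0,0,0],[0.6,0,0,1,0,0,0],[0.8,0,0,0,0,0,0],[1,0,0,0,0,0,0],[1,0,0,-30,0,0,0],[1,0,0,-75,0,0,0],[1,0,0,-120,0,0,0],[1,-40,4,-130,0,0,0],[1,-85,9,-130,0,0,0]])

```text
clock: 60.45
position: [0.5645, -0.283, 0.1612]
ee_rot: [-2.178, 2.259, -0.008]
force: [0.9, 0.5, -0.6]
width: 1.002
```

play_rows(motion=[[1,-45,5,0,0,0,0],[1,-90,10,0,0,0,0],[1,-135,15,0,0,0,0],[1,-180,20,0,0,0,0],[1,-220,24,0,0,0,0],[1,-240,26,10,0,0,0],[1,-240,26,30,0,0,0],[1,-240,26,30,0,0,0]])

```text
clock: 61.25
position: [0.5462, -0.0408, 0.1291]
ee_rot: [-2.182, 2.259, -0.004]
force: [-1.0, -0.2, -0.1]
width: 1.001
```

```bash
python3 pk.py 14; python3 -c "
from h import *
st();print(rel([.5464,-.0492,.069],-1.604))"
```

```text
top pocket (array([470.4, -51.1]), 29.8, 'mean', array([469.9, -50.9], dtype=float32), 535, 'z', 0.105)
top pocket (array([532.4, -54.6]), 26.2, 'mean', array([524.6, -54.6], dtype=float32), 137, 'z', 0.1045)
top slate (array([ 569.4, -367. ]), 30.4, 'mean', array([ 568. , -365.7], dtype=float32), 498, 'z', 0.0628)
scene pocket (array([475.1, -68.8]), 20.5, 'mean', array([478. , -73.3], dtype=float32), 65, 'z', 0.103)
scene pocket (array([547.3, -48.8]), 31.4, 'mean', array([552.3, -50.2], dtype=float32), 354, 'z', 0.1059)
scene slate (array([ 573.2, -364.8]), 30.2, 'mean', array([ 575.9, -365.7], dtype=float32), 566, 'z', 0.0643)
post (array([ 581.1, -100.8]), array([ 48. , 149.7]), 33.27, 213, 'zmed', 0.1065, 'mean', array([570.4, -95.1], dtype=float32))
t 61.35 pos [ 0.5473 -0.043   0.1311] F [0.9 0.2 0.2] w 1.0 j [-0.74  0.62  1.09  1.93 -0.67  0.99 -0.95]
[[-0.037, -0.999, 0.005], [-0.999, 0.037, -0.002], [0.002, -0.005, -1.0]]
[array([ 6.2,  1. , 62.1]), array([-0.0054, -0.0017, -0.0042])]
```

play_rows(motion=[[1,6,1,10,-0.005,-0.002,0],[1,6,1,35,-0.005,-0.002,0],[1,6,1,58,-0.005,-0.002,0],[1,6,1,62,-0.005,-0.002,0],[1,6,1,62,-0.005,-0.002,0],[0.4,6,1,62,-0.005,-0.002,0],[0,6,1,62,-0.005,-0.002,0],[-0.5,6,1,62,-0.005,-0.002,0],[-0.5,6,1,62,-0.005,-0.002,0],[-0.5,6,1,62,-0.005,-0.002,0]])

```text
clock: 62.35
position: [0.5466, -0.049, 0.0694]
ee_rot: [-2.179, 2.262, -0.001]
force: [-0.5, 0.7, 3.2]
width: 0.647
```

```bash
python3 -c "
from h import *
st();print(rel([.4852,-.353,.179],-1.604))"
```

```text
t 62.35 pos [ 0.5466 -0.049   0.0694] F [-0.5  0.7  3.2] w 0.647 j [-0.66  0.7   0.99  1.98 -0.76  0.89 -0.86]
[[-0.037, -0.999, 0.001], [-0.999, 0.037, 0.0], [-0.0, -0.001, -1.0]]
[array([ 306. ,   50. , -109.7]), array([-0.001 ,  0.0004, -0.004 ])]
```

play_rows(motion=[[-0.5,0,0,-10,0,0,0],[-0.5,0,0,-40,0,0,0],[-0.5,0,0,-80,0,0,0],[-0.5,0,0,-110,0,0,0],[-0.5,45,8,-110,0,0,0],[-0.5,90,15,-110,0,0,0],[-0.5,135,22,-110,0,0,0],[-0.5,180,29,-110,0,0,0],[-0.5,225,36,-110,0,0,0],[-0.5,270,44,-110,0,0,0]])

```text
clock: 63.35
position: [0.4919, -0.3187, 0.1798]
ee_rot: [-2.179, 2.261, -0.001]
force: [0.1, 0.1, -2.1]
width: 0.648
```

```bash
python3 -c "
from h import *
st();print(rel([.4852,-.353,.0272],-1.604))"
```

```text
t 63.35 pos [ 0.4919 -0.3187  0.1798] F [ 0.1  0.1 -2.1] w 0.648 j [-0.2   0.6   1.06  1.79 -0.58  1.11 -0.55]
[[-0.037, -0.999, 0.001], [-0.999, 0.037, 0.0], [-0.0, -0.001, -1.0]]
[array([ 34.6,   5.6, 152.6]), array([-0.001 ,  0.0005, -0.0037])]
```

play_rows(motion=[[-0.5,35,5.5,20,0,0,0],[-0.5,35,5.5,60,0,0,0],[-0.5,35,5.5,100,0,0,0],[-0.5,35,5.5,125,0,0,0],[-0.5,35,5.5,138,0,0,0],[-0.5,35,5.5,145,0,0,0],[-0.5,35,5.5,149,0,0,0],[-0.5,35,5.5,151.5,0,0,0],[-0.5,35,5.5,153,0,0,0],[-0.5,35,5.5,153,0,0,0]])

```text
clock: 64.35
position: [0.4859, -0.3538, 0.0277]
ee_rot: [-2.179, 2.261, -0.003]
force: [0.5, -0.7, -0.1]
width: 0.647
```

```bash
python3 -c "
from h import *
st()"
```

```text
t 64.35 pos [ 0.4859 -0.3538  0.0277] F [ 0.5 -0.7 -0.1] w 0.647 j [-0.01  0.78  0.86  1.87 -0.78  0.86 -0.35]
[[-0.037, -0.999, 0.002], [-0.999, 0.037, -0.0], [0.0, -0.002, -1.0]]
```

play_rows(motion=[[-0.5,0,0,0.6,0,0,0],[-0.5,0,0,0.6,0,0,0],[0.6,0,0,0.6,0,0,0],[0.8,0,0,0,0,0,0],[1,0,0,0,0,0,0],[1,0,0,-30,0,0,0],[1,0,0,-75,0,0,0],[1,0,0,-120,0,0,0],[1,-40,2,-140,0,0,0],[1,-85,5,-140,0,0,0]])

```text
clock: 65.35
position: [0.4845, -0.271, 0.1709]
ee_rot: [-2.174, 2.264, -0.013]
force: [0.6, 1.3, 0.2]
width: 0.996
```

```bash
python3 pk.py 15; python3 -c "
from h import *
st();print(rel([.474,-.0485,.13],-1.604))"
```

```text
top pocket (array([470.9, -50.9]), 29.9, 'mean', array([475.2, -48.8], dtype=float32), 418, 'z', 0.1049)
scene pocket (array([473.7, -48. ]), 30.6, 'mean', array([477.8, -51.4], dtype=float32), 348, 'z', 0.1057)
scene slate (array([ 486.4, -353.3]), 31.3, 'mean', array([ 490.5, -353.6], dtype=float32), 495, 'z', 0.0643)
scene slate (array([ 572.2, -364.1]), 31.0, 'mean', array([ 575.7, -365.6], dtype=float32), 561, 'z', 0.0644)
post (array([ 559.6, -107.4]), array([ 23.9, 163.7]), 41.25, 81, 'zmed', 0.1065, 'mean', array([ 596.4, -150.7], dtype=float32))
t 65.45 pos [ 0.4852 -0.2617  0.1671] F [-0.3  1.9 -0.8] w 0.995 j [-0.32  0.56  1.08  1.89 -0.58  1.05 -0.6 ]
[[-0.029, -1.0, 0.002], [-1.0, 0.029, 0.005], [-0.005, -0.002, -1.0]]
[array([-212.6,   17.4,   38.1]), array([-0.0022,  0.0046,  0.0043])]
```

play_rows(motion=[[1,-45,4,0,0,0,0],[1,-90,8,0,0,0,0],[1,-135,12,0,0,0,0],[1,-180,17,0,0,0,0],[1,-213,19,10,0,0.005,0.004],[1,-213,19,38,0,0.005,0.004],[1,-213,19,38,0,0.005,0.004],[1,-213,19,38,0,0.005,0.004]])

```text
clock: 66.25
position: [0.4722, -0.0492, 0.1304]
ee_rot: [-2.183, 2.259, -0.003]
force: [0.0, -0.8, 0.3]
width: 0.999
```

```bash
python3 -c "
from h import *
st();print(rel([.4725,-.0492,.069],-1.604))"
```

```text
t 66.25 pos [ 0.4722 -0.0492  0.1304] F [ 0.  -0.8  0.3] w 0.999 j [-0.82  0.51  1.15  2.11 -0.61  0.9  -0.93]
[[-0.035, -0.999, 0.001], [-0.999, 0.035, -0.001], [0.001, -0.001, -1.0]]
[array([-0.1, -0.3, 61.4]), array([-0.0015, -0.0013, -0.0013])]
```

play_rows(motion=[[1,0,0,10,0,0,0],[1,0,0,35,0,0,0],[1,0,0,58,0,0,0],[1,0,0,61,0,0,0],[1,0,0,61,0,0,0],[0.4,0,0,61,0,0,0],[0,0,0,61,0,0,0],[-0.5,0,0,61,0,0,0],[-0.5,0,0,61,0,0,0],[-0.5,0,0,61,0,0,0]])

```text
clock: 67.25
position: [0.4725, -0.0492, 0.0697]
ee_rot: [-2.183, 2.259, -0.004]
force: [-0.3, 0.5, 3.3]
width: 0.649
```

```bash
python3 -c "
from h import *
st();print(rel([.3995,-.334,.179],-1.604))"
```

```text
t 67.25 pos [ 0.4725 -0.0492  0.0697] F [-0.3  0.5  3.3] w 0.649 j [-0.72  0.59  1.01  2.16 -0.74  0.78 -0.83]
[[-0.034, -0.999, 0.002], [-0.999, 0.034, -0.001], [0.001, -0.002, -1.0]]
[array([ 287.2,   63. , -109.1]), array([-0.002 , -0.0011, -0.0011])]
```

play_rows(motion=[[-0.5,0,0,-10,0,0,0],[-0.5,0,0,-40,0,0,0],[-0.5,0,0,-80,0,0,0],[-0.5,0,0,-110,0,0,0],[-0.5,45,10,-110,0,0,0],[-0.5,90,20,-110,0,0,0],[-0.5,135,30,-110,0,0,0],[-0.5,180,40,-110,0,0,0],[-0.5,225,50,-110,0,0,0],[-0.5,265,58,-110,0,0,0]])

```text
clock: 68.25
position: [0.4038, -0.3139, 0.1805]
ee_rot: [-2.181, 2.26, -0.004]
force: [0.9, -0.8, -2.5]
width: 0.647
```

```bash
python3 -c "
from h import *
st();print(rel([.3995,-.334,.0272],-1.604))"
```

```text
t 68.25 pos [ 0.4038 -0.3139  0.1805] F [ 0.9 -0.8 -2.5] w 0.647 j [-0.23  0.47  1.11  1.96 -0.49  1.01 -0.5 ]
[[-0.035, -0.999, 0.002], [-0.999, 0.035, -0.001], [0.001, -0.002, -1.0]]
[array([ 20. ,   3.9, 153.3]), array([-0.002 , -0.0012, -0.0021])]
```

play_rows(motion=[[-0.5,20,4,20,0,0,0],[-0.5,20,4,60,0,0,0],[-0.5,20,4,100,0,0,0],[-0.5,20,4,125,0,0,0],[-0.5,20,4,138,0,0,0],[-0.5,20,4,145,0,0,0],[-0.5,20,4,149,0,0,0],[-0.5,20,4,151.5,0,0,0],[-0.5,20,4,153,0,0,0],[-0.5,20,4,153,0,0,0]])

```text
clock: 69.25
position: [0.3997, -0.3342, 0.0281]
ee_rot: [-2.181, 2.26, -0.005]
force: [-1.3, 0.9, 1.9]
width: 0.649
```

play_rows(motion=[[-0.5,0,0,0.5,0,0,0],[-0.5,0,0,0.5,0,0,0],[0.6,0,0,0.5,0,0,0],[0.8,0,0,0,0,0,0],[1,0,0,0,0,0,0],[1,0,0,-30,0,0,0],[1,0,0,-75,0,0,0],[1,0,0,-120,0,0,0],[1,0,0,-165,0,0,0],[1,0,0,-200,0,0,0]])

```text
clock: 70.25
position: [0.3992, -0.3344, 0.2306]
ee_rot: [-2.181, 2.26, -0.008]
force: [0.4, -0.2, -0.2]
width: 0.998
```

```bash
python3 pk.py 16; python3 -c "
from h import *
st()"
```

```text
top slate (array([ 569.6, -368. ]), 31.1, 'mean', array([ 567.9, -365.6], dtype=float32), 498, 'z', 0.0629)
top slate (array([ 483.8, -355. ]), 30.0, 'mean', array([ 488.6, -354.3], dtype=float32), 404, 'z', 0.0629)
scene slate (array([ 402.1, -332. ]), 31.6, 'mean', array([ 405.4, -333.9], dtype=float32), 437, 'z', 0.064)
scene slate (array([ 486.8, -351. ]), 31.1, 'mean', array([ 490.5, -353.9], dtype=float32), 494, 'z', 0.0642)
scene slate (array([ 572.1, -364.3]), 30.5, 'mean', array([ 575.7, -365.9], dtype=float32), 560, 'z', 0.0643)
post (array([ 604.4, -158.2]), array([26.6, 17.7]), 88.05, 78, 'zmed', 0.1067, 'mean', array([ 605.4, -159.9], dtype=float32))
t 70.35 pos [ 0.4007 -0.336   0.2323] F [-0.2 -0.2 -0.1] w 1.001 j [-0.23  0.42  1.16  1.88 -0.43  1.12 -0.52]
[[-0.035, -0.999, 0.009], [-0.999, 0.035, -0.005], [0.005, -0.009, -1.0]]
```

All three are back on the slate. One step up and aside, then a final overall check.

play_rows(motion=[[1,0,0,-40,0,0,0],[1,0,0,-90,0,0,0],[1,-40,0,-120,0,0,0],[1,-85,0,-130,0,0,0],[1,-130,10,-130,0,0,0],[1,-175,20,-130,0,0,0],[1,-220,30,-130,0,0,0],[1,-260,40,-130,0,0,0],[1,-300,40,-130,0,0,0],[1,-300,40,-130,0,0,0]])

```text
clock: 71.35
position: [0.3691, -0.029, 0.3599]
ee_rot: [-2.188, 2.25, -0.014]
force: [0.1, -0.5, -0.9]
width: 1.001
```

```bash
python3 pk.py 17; python3 - <<'E'
from h import *
st()
for tag in ['2','17']:
  for n in ['top','scene']:
    d=np.load(n+tag+'.npz');w=d['w'];hsv=cv2.cvtColor(d['img'],cv2.COLOR_BGR2HSV).astype(int);H,S=hsv[...,0],hsv[...,1]
    red=((H<8)|(H>172))&(S>140)
    for k,m in dict(redkn=box(w,.38,.56,-.25,-.05,.05,.062)&red,post=box(w,.5,.7,-.25,-.05,.100,.115),pin=box(w,.38,.5,.26,.38,.088,.108),knob=box(w,.5,.6,.04,.16,.226,.242),mug=box(w,.26,.42,-.2,-.05,.08,.1),jar=box(w,.65,.8,-.22,-.08,.09,.13),syrup=box(w,.6,.8,-.45,-.3,.08,.25),sugar=box(w,.5,.7,.3,.45,.05,.09),bowl=box(w,.6,.8,.15,.35,.04,.07)).items():
        if m.sum()>8: print(tag,n,k,rect(w,m)[0],len(w[m]),'z',np.nanmedian(w[m][:,2]).round(4),w[m][:,:2].mean(0).round(4))
E
```

```text
top slate (array([ 569.4, -367. ]), 30.5, 'mean', array([ 568.1, -365.6], dtype=float32), 496, 'z', 0.0629)
top slate (array([ 484., -355.]), 30.3, 'mean', array([ 482.8, -353.5], dtype=float32), 514, 'z', 0.063)
top slate (array([ 397.9, -335.2]), 30.0, 'mean', array([ 397.8, -333.8], dtype=float32), 540, 'z', 0.0628)
scene slate (array([ 400.4, -333. ]), 31.6, 'mean', array([ 405.4, -333.8], dtype=float32), 440, 'z', 0.064)
scene slate (array([ 486.2, -352.3]), 31.2, 'mean', array([ 490.3, -353.7], dtype=float32), 491, 'z', 0.0641)
scene slate (array([ 573.2, -364.5]), 30.7, 'mean', array([ 575.7, -365.7], dtype=float32), 564, 'z', 0.0643)
post (array([ 604.4, -158.8]), array([25.4, 19.4]), 85.58, 77, 'zmed', 0.1067, 'mean', array([ 605.5, -159.9], dtype=float32))
t 71.45 pos [ 0.3699 -0.0326  0.36  ] F [-0.1 -0.9 -0.1] w 0.999 j [-0.92 -0.22  0.71  1.94  0.15  1.37 -1.85]
[[-0.031, -0.999, 0.008], [-0.999, 0.031, -0.006], [0.006, -0.008, -1.0]]
2 top redkn [ 491.  -157.8] 272 z 0.0548 [ 0.4906 -0.158 ]
2 top post [ 600.3 -161.5] 83 z 0.1058 [ 0.6001 -0.1614]
2 top pin [432.6 326.9
[... 1103 characters left out ...]
]
17 top syrup [ 705.5 -367.9] 746 z 0.1285 [ 0.7003 -0.363 ]
17 top sugar [618.6 332.6] 298 z 0.0655 [0.5912 0.3593]
17 top bowl [688.6 260.4] 393 z 0.0477 [0.7083 0.2707]
17 scene redkn [ 493.8 -155.9] 184 z 0.0561 [ 0.495  -0.1572]
17 scene post [ 604.4 -158.8] 77 z 0.1067 [ 0.6055 -0.1599]
17 scene pin [435.9 332.1] 39 z 0.0941 [0.4382 0.3314]
17 scene knob [552.7 102. ] 269 z 0.2349 [0.556 0.099]
17 scene mug [ 344.7 -126.6] 205 z 0.0876 [ 0.3461 -0.1281]
17 scene jar [ 742.1 -162.7] 642 z 0.11 [ 0.7449 -0.1663]
17 scene syrup [ 715.  -370.8] 1089 z 0.1297 [ 0.7223 -0.3746]
17 scene sugar [618.2 339. ] 260 z 0.0624 [0.5915 0.3607]
17 scene bowl [690.2 260.7] 373 z 0.0481 [0.691  0.2821]
```

View pics/scene17.png

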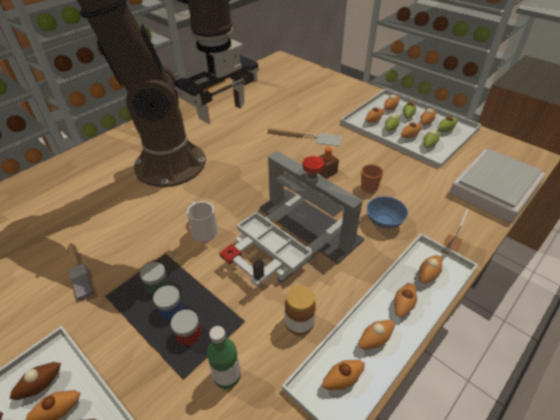

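The final picture shows the three closed tins on the slate at (153,275), (168,298), (185,325), the carriage out and empty, the pin in its holder at (328,158), and the other items in place. Handing in.

```bash
python3 -c "
from h import *
print(arm.sign_off())"
```

```text
the job is handed in; nothing more can be done
None
```

The job is done and handed in at about 71 s of robot time. All three tins (red, blue and green) are closed and back on the slate. I pressed the lids with the carriage locked by the pin, let the plunger up at about 8 mm/s, put the pin back and drew the carriage out.

**Last checks that agreed**
- **Lids:** the tops read 6 mm lower in both cameras (0.112 to 0.106 m in the pockets; 0.064 m, scene camera, back on the slate). The plunger also met a hard stop at 30 N.
- **Pin:** its head reads about 0.095 m high in the holder from the top camera, as at the start.
- **Carriage:** the last pull ended against the stop with about 10 N. The post then read within 0.5 mm of where it stood earlier with the carriage at its stop.
- **Jar, bottle, bowl and sugar cup:** positions unchanged within 2 mm in both views. The bottle was checked in the scene view only, because the arm hid most of it in the earlier top view.

**Checks that were loose or disagreed**
- The two cameras differ by about 4 mm in x, so I used their average. Gripping the post agreed with it.
- The mug was partly hidden in some views. It looks unmoved in the picture, but I have no complete before-and-after measurement of it.
- The green tin had moved about 4 mm within its pocket before I took it out, so I measured it again before gripping it.

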